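# Close up the pans in the topping rail and fit its blanking strip

### The job

Set up the topping rail for service: nudge the three pans along the rail until they stand square and tight together against its left-hand end, then lay the steel blanking strip flat in the space that is left at the right and slide it flush against the last pan, so that no gap is left anywhere between the left end and the strip. Push gently, feeling for when the row is tight, do not strike the rail or the shelf above it, and leave the other things on the table where they are.

Things in the scene. Friction and masses are not known exactly. Their poses are not given: they have to be found in the camera images.
- rail: topping rail, fixed: a steel trough, inside 391 mm long (its y, to the robot's left) and 182 wide (x, to the back). Origin: centre of the underside, on the table. Rims rest on front and rear ledges, 12 wide, 78 above the table; long walls 88 high, end walls 83. Tight at the left, pan_left, pan_middle, pan_right, strip have y = 141.5, 33.5, -74.5, -158.5; 7 mm stay free at the right
- left_end (a point): inner face of the rail's left end wall, at its middle and at ledge height (78 mm); the row is closed up against it
- shelf_edge (a point): middle of the lower front edge of the fixed shelf over the rail, 285 mm above the table. The shelf covers the pans from here (34 mm in front of their middle) to the back, on two rear posts, along the whole rail. An upright gripper cannot reach the middle of a pan; one tilted 30 to 40 degrees, fingers pointing down and to the back, can
- pan_left: leftmost pan: open steel pan (1/9 size) hanging by its rim. Rim 176 mm along its x (front to back), 108 along y (along the row), 6 thick; bowl 65 deep, opening 140 x 80, walls 3. Origin: centre of the underside, rim top 66 mm above it. About 0.28 kg, slides on the ledges. Pushed low down inside it tips: push within 20 mm below the rim; over 30 mm from mid-length it skews
- pan_middle: the middle pan, same size and origin as pan_left
- pan_right: the rightmost pan, same size and origin as pan_left; pushed to the left it pushes the others before it
- strip: loose blanking strip on the table, right of the rail: steel plate 176 mm (its x) by 60 (y), 4 thick, its two ends alike, on two flanges (146 long, 52.5 over both, 12 high) that hang into the trough when the plate's ends lie on the ledges. Origin: centre of the flanges' underside; plate top 16 mm above it. About 0.26 kg. Home in the rail its origin is 66 mm above the table
- strip_grip (a point): middle of the top edge of the strip's finger grip, an upright flat tab on the middle of the plate, 70 mm long (strip x), 10 thick (y), 36 high; this point is 52 mm above the strip's origin
- marker: not part of the job: marker pen 132 mm long (its y), 15 mm thick, lying right of the rail; origin: under its middle
- dip_cup: not part of the job: small steel cup, 63 mm across, 36 mm high; origin: centre of its underside

How it is judged:
By the outcome, as a careful person would: the job done as asked, in the order asked, and still so for the second after the job is handed in, with the robot touching nothing.
It also fails if it takes over 64 s, if anything falls off the work surface, if the arm or the gripper's body presses on something with over 40 N, if the wrist force passes 120 N, or if a joint passes its speed limit or range.

### The arm

A 6-joint arm with a two-finger parallel gripper is mounted at the origin on a cart in front of the work surface, level with it; the furniture and walls round the work are solid. World frame = base frame: x ahead of the robot, y to its left, z up, the work surface at z = 0. Lengths are in m, angles in rad, forces in N, time in s.
With the tool pointing down it reaches from about 0.375 to 0.9 m from the base axis. Payload 3.1 kg.
Tool frame: the origin (TCP) lies midway between the tips of the shut fingers; the grasp point (between the pads) lies 19 mm behind it (manip.grip_depth is the distance from the TCP to the grasp point, in m); z points along the fingers, y is the line along which they close (so a half turn about z gives the same grasp; the last joint's range is limited). The gripper opens to 85 mm and grips with 20 to 120 N. Pads are 22 mm wide; open, the fingers measure 114 mm over their backs; the gripper's body (76 mm by 85 mm) begins 54 mm behind the grasp point. The pads swing forward as they close: fully open they stand 13 mm farther back than shut.
Start: joints at [1.089, 0.527, 1.433, -0, 1.181, -0.178], TCP at [0.186, 0.597, 0.231] pointing down, gripper open.
Joint ranges: [-3.08, 3.08], [-0.75, 2.2], [0.22, 2.44], [-1.43, 4.57], [0, 2.65], [-2.85, 2.85]. Speed limits (rad/s): [2.79, 2.79, 3.14, 3.14, 3.14, 3.14].

### API

Orientations are given as a unit quaternion [x, y, z, w].
In Python, from station import telemetry, snapshot, manip gives the robot as it stands. The module is installed in compiled form; this text tells all that it offers.
- The arm moves only by the shell command python3 -m crank 'ROWS' [OPENING] [FORCE]. ROWS is text: rows parted by semicolons, each of 6 numbers parted by spaces: the shift along the tool's x, y, z as a fraction of full scale, then the turn, a rotation vector about the tool's x, y, z as a fraction of full scale. A call has exactly 5 rows; each row shifts and turns the commanded pose from where the row before left it, along the tool's axes as they then stand; what a row does not reach is not made up. Full scale, the value 1, is 4 cm for a shift and 90 degrees for a turn. A row lasts 1/10 s, in which the tool goes at most 50 mm and 8.59 degrees, less where a joint would pass 70% of its speed; a pose out of reach is approached as far as the arm can. A call with a number of a shift or a turn outside -1 to 1 is refused whole. A call with a gripper value outside its range is refused whole. OPENING is the opening, from -1 (shut) to 1 (fully open), set as the call begins (- or left out, the last holds). The fingers move at their own pace and stop on an object; FORCE is the grip in N (left out, the last holds). Time passes only in rows, so rows that do not move let the fingers close, or fill a call up. It gives the time, the measured TCP pose, the force, the opening and the grip force at its end, in the units of the state.
- telemetry.sense(): the state, without advancing time (a new reading comes with each control period).
- snapshot(name): name is "scene" or "top" or "wrist"; returns a dict with "image" (400x640x3 uint8, red, green, blue), "depth" (400x640 float32, m along the optical axis (not along the pixel's ray), 0 where there is no reading), "camera_matrix" (3x3 intrinsics, pixels), "k1" (the pictures are not rectified: a ray, as slopes to the right and down, at radius r is drawn at 1 + k1 r^2 times it, then the intrinsics apply), "rvec" (rotation vector, rad) and "tvec" (3), from world to camera coordinates, as OpenCV has them. Camera axes: x right, y down, z forward; pixel columns grow to the right and rows downward; lengths in m; the calibration is good to about 2 mm. A picture is of the moment at which its call begins.
- manip.sign_off(): hands the job in; it is judged then, once.
The state is a dict: "t": time; "q": joint angles; "qd": joint speeds; "tau": joint torques, N m; "tcp_pos": TCP position; "tool_rot": TCP orientation; "force": force on the tool from outside, world axes, zero at the start; "ft_torque": the same for the moment, N m; "finger_gap": opening from 0.0 (shut) to 1.0 (fully open); "gripper_force": force on a finger pad.
Only numpy, scipy, OpenCV 4.12 (cv2) and the standard library are available. Lean on these libraries where they do the work, as an engineer would, in place of code of your own. Each camera call takes 0.05 s, during which the arm holds its last target. There are 200 camera calls.

## Working session

There is one attempt and no reset: what is moved stays moved. The work goes in short steps, Python scripts to look and compute and a shell command to move; the robot and the scene stay as the last step left them, time stands still between calls to the robot, and variables do not carry over. Pictures are saved under pics/ and viewed, at most 10 in all, crops included, and the job is handed in when it is done.

```bash
mkdir -p pics; cat > h.py <<'E'
import numpy as np, cv2
from station import telemetry, snapshot, manip
from scipy.spatial.transform import Rotation as R
def cloud(s):
    K=s["camera_matrix"];k1=s["k1"];d=s["depth"]
    v,u=np.mgrid[0:400,0:640].astype(float)
    xd=(u-K[0,2])/K[0,0];yd=(v-K[1,2])/K[1,1]
    x,y=xd.copy(),yd.copy()
    for _ in range(15):
        f=1+k1*(x*x+y*y);x=xd/f;y=yd/f
    P=np.stack([x*d,y*d,d],-1)
    M=R.from_rotvec(np.ravel(s["rvec"])).as_matrix()
    W=(P-np.ravel(s["tvec"]))@M
    W[d<=0]=np.nan
    return W
def snap(n,f=None):
    s=snapshot(n)
    if f: cv2.imwrite("pics/"+f,s["image"][:,:,::-1])
    return s,cloud(s)
E
python3 - <<'E'
from h import *
for n in("scene","top"):
    s,W=snap(n,n+"0.png"); np.savez("/tmp/"+n+"0.npz",W=W,im=s["image"])
    M=R.from_rotvec(np.ravel(s["rvec"])).as_matrix(); print(n,-M.T@np.ravel(s["tvec"]),M[2])
t=telemetry.sense();print(t)
E
```

```text
scene [-0.21100842 -0.84472681  0.90665909] [ 0.58076898  0.61736553 -0.53062905]
top [0.12893133 0.0735766  1.57115812] [ 0.31287922 -0.07890735 -0.9465095 ]
{'t': 0.1, 'q': array([ 1.08947547e+00,  5.28403701e-01,  1.43377997e+00, -4.38391291e-05,
        1.18135283e+00, -1.78489400e-01]), 'qd': array([ 0.00059198, -0.00182223, -0.00344548,  0.00088481,  0.00113633,
        0.00022054]), 'tau': array([-2.23953784e-04, -4.43305242e+01, -1.78584927e+01, -2.89252057e-04,
        3.84910440e-03,  2.20719613e-05]), 'tcp_pos': array([0.1860683 , 0.59599472, 0.23041086]), 'tool_rot': array([ 1.50829494e-01,  9.88559315e-01, -9.26079565e-04, -2.95681561e-04]), 'force': array([-0.57218798,  0.22563167,  0.0476516 ]), 'ft_torque': array([-0.02991898,  0.00528273, -0.03646456]), 'gripper_force': 0.0, 'finger_gap': 0.9990368864312222}
```

View pics/scene0.png

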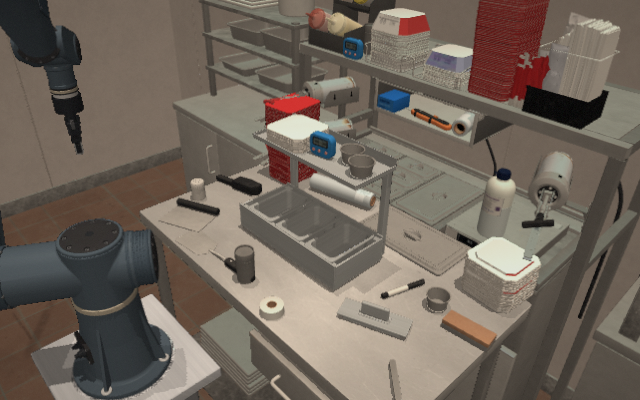

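View pics/top0.png

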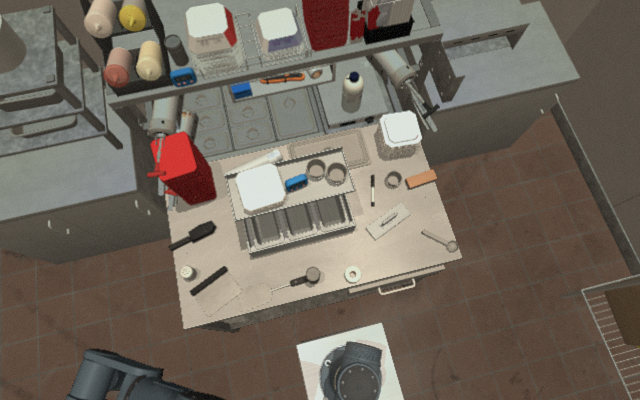

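The scene shows the rail with three pans under the shelf (scene ~310,235; top ~300,220). The strip with its tab is at scene (375,315) and top (388,222), the marker at top (373,190) and the cup at top (393,180).

```bash
python3 - <<'E'
from h import *
vis=[]
for n in("scene","top"):
    D=np.load(f"/tmp/{n}0.npz");W=D["W"]
    x,y,z=W[...,0],W[...,1],W[...,2]
    # orthographic hmap x .3-.95, y -.45..+.45
    res=.002
    H=np.full((300,450),-1.);ok=np.isfinite(z)&(x>.3)&(x<.9)&(y>-.45)&(y<.45)&(z<.4)
    i=((.9-x[ok])/res).astype(int);j=((.45-y[ok])/res).astype(int)
    np.maximum.at(H,(i.clip(0,299),j.clip(0,449)),z[ok])
    C=cv2.applyColorMap(np.uint8(np.clip((H+.02)/.32*255,0,255)),cv2.COLORMAP_JET);C[H<-.5]=0
    vis.append(C)
    # strip
    g=np.isfinite(z)&(x>.4)&(x<.8)&(y<-.0)&(y>-.4)&(z>.008)&(z<.075)
    lab,nl=None,None
    m=g.astype(np.uint8)
    k,L,st,ce=cv2.connectedComponentsWithStats(m)
    for a in range(1,k):
        if st[a,4]>30:
            p=W[L==a]; r=cv2.minAreaRect(p[:,:2].astype(np.float32)*1000); print(n,ce[a].round(),st[a,4],r,"z",np.percentile(p[:,2],[5,50,98]).round(4))
cv2.imwrite("pics/h0.png",cv2.resize(np.vstack(vis),None,fx=1,fy=1))
E
```

```text
scene [370. 226.] 62 ((785.5316772460938, -29.431285858154297), (55.0869026184082, 26.728689193725586), 87.40799713134766) z [0.0085 0.0108 0.0157]
scene [339. 241.] 887 ((615.1959228515625, -44.6396484375), (63.012245178222656, 157.5036163330078), 64.09732055664062) z [0.0192 0.0473 0.0736]
scene [358. 262.] 2243 ((647.9639282226562, -150.4163055419922), (218.79754638671875, 366.01422119140625), 75.68004608154297) z [0.0096 0.0312 0.0734]
scene [354. 251.] 162 ((606.6371459960938, -107.93862915039062), (171.74293518066406, 56.50628662109375), 2.255448579788208) z [0.0181 0.0227 0.0726]
scene [468. 278.] 263 ((771.9345703125, -372.6720275878906), (55.17060852050781, 16.6230411529541), 64.76414489746094) z [0.0128 0.0415 0.074 ]
scene [403. 287.] 215 ((642.1327514648438, -270.33648681640625), (16.806760787963867, 135.4518585205078), 73.26197814941406) z [0.0088 0.0124 0.0173]
scene [438. 297.] 400 ((665.8408813476562, -361.03875732421875), (62.631797790527344, 62.12167739868164), 74.2515640258789) z [0.0104 0.025  0.0384]
scene [375. 316.] 1456 ((505.634765625, -291.6048278808594), (6
[... 707 characters left out ...]
8, -145.83279418945312), (140.9093017578125, 6.6193084716796875), 0.7682328224182129) z [0.0113 0.034  0.0744]
top [331. 212.] 616 ((591.1641845703125, -79.80355834960938), (122.79655456542969, 86.34281921386719), 1.3676292896270752) z [0.0148 0.0218 0.0707]
top [315. 216.] 113 ((580.0798950195312, -22.04356575012207), (144.09295654296875, 16.2694149017334), 1.1815849542617798) z [0.0093 0.0131 0.0733]
top [388. 221.] 671 ((503.6358337402344, -293.8843078613281), (66.00543212890625, 177.8160858154297), 21.423282623291016) z [0.0108 0.0168 0.0539]
top [335. 233.] 162 ((500.50445556640625, -79.02003479003906), (4.252259254455566, 152.7965545654297), 0.4753853380680084) z [0.0143 0.0437 0.0726]
```

View pics/h0.png

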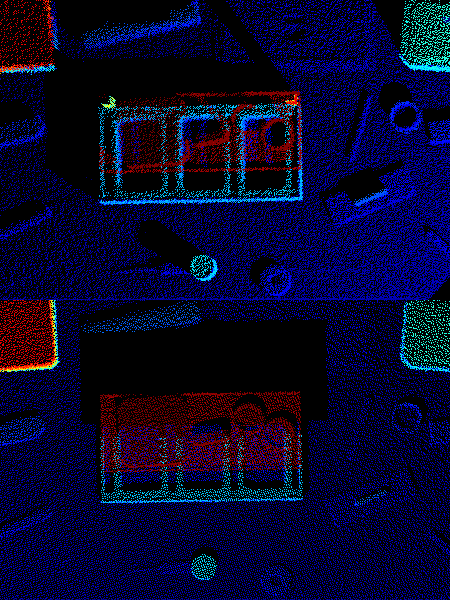

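```bash
cat >> h.py <<'E'
def quat(tilt,yaw=0):
    """tool y = world y turned by yaw, fingers tilted by `tilt` deg toward the direction yaw (0 = +x)"""
    return R.from_euler('z',yaw,degrees=True)*R.from_quat([0,1,0,0])*R.from_euler('y',tilt,degrees=True)
def plan(p1,r1,n=None,p0=None,r0=None,mm=36,deg=8.2):
    t=telemetry.sense()
    p0=t["tcp_pos"] if p0 is None else np.array(p0); r0=R.from_quat(t["tool_rot"]) if r0 is None else r0
    p1=np.array(p1); w=(r0.inv()*r1).as_rotvec()
    L=np.linalg.norm(p1-p0)*1e3; A=np.degrees(np.linalg.norm(w))
    n=n or int(np.ceil(max(L/mm,A/deg,1)))
    out=[];r=r0
    for i in range(n):
        s=r.inv().apply((p1-p0)/n)/.04
        out.append(" ".join(f"{v:.3f}".rstrip('0').rstrip('.') if abs(v)>5e-4 else "0" for v in np.r_[s,w/n/(np.pi/2)]))
        r=r*R.from_rotvec(w/n)
    print(f"from {p0.round(4)} d={L:.0f}mm a={A:.1f}deg n={n}")
    while len(out)%5: out.append("0 0 0 0 0 0")
    for i in range(0,len(out),5): print("'"+";".join(out[i:i+5])+"'")
    return p1,r1
E
python3 - <<'E'
from h import *
for tl in(0,30): print(quat(tl).as_matrix().round(2).tolist())
for n in("scene","top"):
    W=np.load(f"/tmp/{n}0.npz")["W"].reshape(-1,3);W=W[np.isfinite(W[:,0])]
    x,y,z=W.T
    def line(m,a,b,nm):
        q=W[m]
        if len(q)<10: print(n,nm,len(q));return
        c=np.polyfit(q[:,a],q[:,b],1)
        for _ in range(4):
            e=q[:,b]-np.polyval(c,q[:,a]);k=abs(e-np.median(e))<max(2*np.median(abs(e)),.0015);c=np.polyfit(q[k,a],q[k,b],1)
        print(n,nm,len(q),k.sum(),"slope deg %.2f"%np.degrees(np.arctan(c[0])),"at mid %.4f"%np.polyval(c,.05 if a==1 else .594),"sd %.4f"%e[k].std())
    line((z>.02)&(z<.075)&(x>.485)&(x<.512)&(y>-.13)&(y<.23),1,0,"front outer")
    line((z>.02)&(z<.075)&(x>.51)&(x<.68)&(y<-.145)&(y>-.175),0,1,"right outer")
    line((z>.02)&(z<.075)&(x>.51)&(x<.68)&(y>.245)&(y<.275),0,1,"left outer")
    m=(z>.262)&(z<.30)&(x>.5)&(x<.7)&(y>-.15)&(y<.25); print("shelf x",np.percentile(x[m],[.5,2,5]).round(4),"z",np.percentile(z[m],[2,50]))
    m=(z>.08)&(z<.094)&(x>.48)&(x<.71)&(y>-.18)&(y<.28)
    print("rim ext x",np.percentile(x[m],[.3,1,99,99.7]).round(4),"y",np.percentile(y[m],[.3,1,99,99.7]).round(4))
    # rim profile along y at mid-front x: inner band
    m=(z>.072)&(z<.094)&(x>.545)&(x<.60)&(y>-.18)&(y<.27)
    h,_=np.histogram(y[m],np.arange(-.18,.272,.004));print(h.tolist())
E
```

```text
[[-1.0, 0.0, 0.0], [0.0, 1.0, 0.0], [0.0, 0.0, -1.0]]
[[-0.87, 0.0, -0.5], [0.0, 1.0, 0.0], [0.5, 0.0, -0.87]]
scene front outer 1284 1056 slope deg -1.18 at mid 0.4981 sd 0.0011
scene right outer 644 524 slope deg 1.18 at mid -0.1507 sd 0.0009
scene left outer 59 53 slope deg 0.71 at mid 0.2472 sd 0.0011
shelf x [0.5545 0.5562 0.5575] z [0.28211768 0.28766296]
rim ext x [0.4931 0.4942 0.6986 0.7035] y [-0.1537 -0.1527  0.2451  0.2483]
[0, 0, 0, 0, 0, 0, 25, 36, 9, 0, 0, 4, 30, 21, 8, 0, 0, 0, 0, 0, 0, 0, 0, 0, 0, 0, 0, 0, 0, 0, 0, 0, 0, 0, 0, 5, 42, 19, 14, 2, 0, 0, 15, 23, 13, 4, 0, 0, 0, 0, 0, 0, 0, 0, 0, 0, 0, 0, 0, 0, 0, 0, 0, 0, 0, 0, 9, 38, 18, 11, 0, 0, 0, 8, 18, 16, 6, 2, 0, 0, 0, 0, 0, 0, 0, 0, 0, 0, 0, 0, 0, 0, 0, 0, 0, 0, 0, 3, 25, 23, 8, 5, 0, 0, 1, 18, 19, 10, 0, 0, 0, 0]
top front outer 342 306 slope deg -0.89 at mid 0.4981 sd 0.0007
top right outer 61 60 slope deg 0.85 at mid -0.1481 sd 0.0005
top left outer 0
shelf x [0.5575 0.5592 0.5614] z [0.28384911 0.2897204 ]
rim ext x [0.4949 0.4958 0.6255 0.6272] y [-0.154  -0.1528  0.2464  0.2479]
[0, 0, 0, 0, 0, 0, 10, 15, 2, 0, 0, 6, 15, 15, 10, 0, 0, 0, 0, 0, 0, 0, 0, 0, 0, 0, 0, 0, 0, 0, 0, 0, 0, 0, 0, 3, 14, 17, 10, 0, 0, 0, 8, 14, 15, 9, 0, 0, 0, 0, 0, 0, 0, 0, 0, 0, 0, 0, 0, 0, 0, 0, 0, 0, 0, 0, 8, 15, 17, 7, 0, 0, 0, 2, 16, 14, 11, 0, 0, 0, 0, 0, 0, 0, 0, 0, 0, 0, 0, 0, 0, 0, 0, 0, 0, 0, 0, 2, 15, 15, 13, 0, 0, 0, 0, 11, 14, 2, 0, 0, 0, 0]
```

```bash
python3 - <<'E'
import cv2
a=cv2.imread("pics/scene0.png")[180:290,230:395]; cv2.imwrite("pics/c1.png",cv2.resize(a,None,fx=4.8,fy=4.8,interpolation=cv2.INTER_CUBIC))
E
```

```text
(no output)
```

View pics/c1.png

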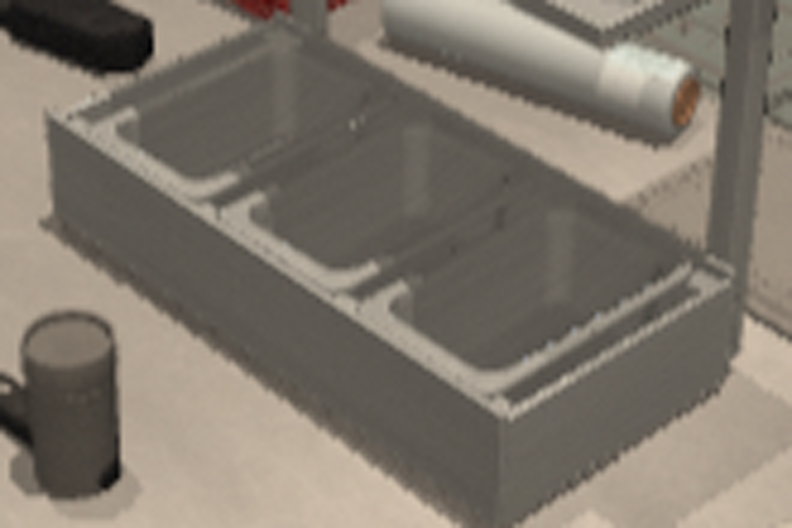

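The crop shows the three pans with gaps at the left, between them and about 13 mm at the right. The rail's yaw is about +1.1°.

```bash
python3 - <<'E'
from h import *
a=plan([.40,.36,.25],quat(10,1.1))
b=plan([.50,-.075,.205],quat(35,1.1),p0=a[0],r0=a[1])
c=plan([.594,-.076,.072],quat(35,1.1),p0=b[0],r0=b[1],mm=20)
E
```

```text
from [0.1861 0.596  0.2304] d=319mm a=20.9deg n=9
'-0.763 -0.449 -0.054 0.002 0.012 -0.023;-0.745 -0.476 -0.067 0.002 0.012 -0.023;-0.726 -0.502 -0.08 0.002 0.012 -0.023;-0.706 -0.528 -0.092 0.002 0.012 -0.023;-0.685 -0.553 -0.104 0.002 0.012 -0.023'
'-0.663 -0.578 -0.115 0.002 0.012 -0.023;-0.639 -0.601 -0.126 0.002 0.012 -0.023;-0.615 -0.624 -0.136 0.002 0.012 -0.023;-0.59 -0.646 -0.145 0.002 0.012 -0.023;0 0 0 0 0 0'
from [0.4  0.36 0.25] d=449mm a=25.0deg n=13
'-0.189 -0.84 0.055 0 0.021 0;-0.19 -0.84 0.048 0 0.021 0;-0.192 -0.84 0.042 0 0.021 0;-0.193 -0.84 0.035 0 0.021 0;-0.194 -0.84 0.029 0 0.021 0'
'-0.195 -0.84 0.022 0 0.021 0;-0.196 -0.84 0.016 0 0.021 0;-0.196 -0.84 0.009 0 0.021 0;-0.196 -0.84 0.003 0 0.021 0;-0.196 -0.84 -0.004 0 0.021 0'
'-0.196 -0.84 -0.011 0 0.021 0;-0.196 -0.84 -0.017 0 0.021 0;-0.195 -0.84 -0.024 0 0.021 0;0 0 0 0 0 0;0 0 0 0 0 0'
from [ 0.5   -0.075  0.205] d=163mm a=0.0deg n=9
'-0.426 -0.008 0.153 0 0 0;-0.426 -0.008 0.153 0 0 0;-0.426 -0.008 0.153 0 0 0;-0.426 -0.008 0.153 0 0 0;-0.426 -0.008 0.153 0 0 0'
'-0.426 -0.008 0.153 0 0 0;-0.426 -0.008 0.153 0 0 0;-0.426 -0.008 0.153 0 0 0;-0.426 -0.008 0.153 0 0 0;0 0 0 0 0 0'
```

```bash
sed -i "s/from_euler('y',tilt/from_euler('y',-tilt/" h.py; python3 - <<'E'
from h import *
print(quat(30).as_matrix()[:,2])
a=plan([.40,.36,.25],quat(10,1.1))
b=plan([.50,-.075,.205],quat(35,1.1),p0=a[0],r0=a[1])
E
```

```text
[ 0.5        0.        -0.8660254]
from [0.1861 0.596  0.2304] d=319mm a=21.0deg n=9
'-0.763 -0.449 -0.054 -0.002 -0.012 -0.023;-0.747 -0.475 -0.041 -0.002 -0.012 -0.023;-0.73 -0.502 -0.028 -0.002 -0.012 -0.023;-0.712 -0.527 -0.016 -0.002 -0.012 -0.023;-0.693 -0.552 -0.004 -0.002 -0.012 -0.023'
'-0.673 -0.577 0.007 -0.002 -0.012 -0.023;-0.652 -0.6 0.018 -0.002 -0.012 -0.023;-0.63 -0.623 0.028 -0.002 -0.012 -0.023;-0.606 -0.645 0.038 -0.002 -0.012 -0.023;0 0 0 0 0 0'
from [0.4  0.36 0.25] d=449mm a=25.0deg n=13
'-0.159 -0.84 0.116 0 -0.021 0;-0.155 -0.84 0.121 0 -0.021 0;-0.15 -0.84 0.126 0 -0.021 0;-0.146 -0.84 0.131 0 -0.021 0;-0.142 -0.84 0.136 0 -0.021 0'
'-0.137 -0.84 0.141 0 -0.021 0;-0.132 -0.84 0.145 0 -0.021 0;-0.127 -0.84 0.15 0 -0.021 0;-0.122 -0.84 0.154 0 -0.021 0;-0.117 -0.84 0.158 0 -0.021 0'
'-0.112 -0.84 0.162 0 -0.021 0;-0.106 -0.84 0.165 0 -0.021 0;-0.1 -0.84 0.169 0 -0.021 0;0 0 0 0 0 0;0 0 0 0 0 0'
```

```bash
python3 -m crank '-0.76 -0.45 -0.05 0 -0.012 -0.023;-0.75 -0.475 -0.04 0 -0.012 -0.023;-0.73 -0.5 -0.03 0 -0.012 -0.023;-0.71 -0.53 -0.02 0 -0.012 -0.023;-0.69 -0.55 0 0 -0.012 -0.023' -1 40
python3 -m crank '-0.67 -0.58 0 0 -0.012 -0.023;-0.65 -0.6 0.02 0 -0.012 -0.023;-0.63 -0.62 0.03 0 -0.012 -0.023;-0.61 -0.645 0.04 0 -0.012 -0.023;0 0 0 0 0 0'
python3 -m crank '-0.16 -0.84 0.115 0 -0.021 0;-0.155 -0.84 0.12 0 -0.021 0;-0.15 -0.84 0.125 0 -0.021 0;-0.145 -0.84 0.13 0 -0.021 0;-0.14 -0.84 0.135 0 -0.021 0'
python3 -m crank '-0.135 -0.84 0.14 0 -0.021 0;-0.13 -0.84 0.145 0 -0.021 0;-0.127 -0.84 0.15 0 -0.021 0;-0.12 -0.84 0.155 0 -0.021 0;-0.115 -0.84 0.16 0 -0.021 0'
python3 -m crank '-0.11 -0.84 0.16 0 -0.021 0;-0.106 -0.84 0.165 0 -0.021 0;-0.1 -0.84 0.17 0 -0.021 0;0 0 0 0 0 0;0 0 0 0 0 0'
python3 - <<'E'
from h import *
snap("wrist","w1.png")
plan([.594,-.076,.072],quat(35,1.1),mm=20)
E
```

```text
t: 0.6
tcp_pos: [0.3056, 0.4644, 0.2422]
tool_rot: [0.06, 0.997, -0.008, 0.047]
force: [0.4, -0.3, -0.2]
finger_gap: 0.142
gripper_force: 0.0
t: 1.1
tcp_pos: [0.4023, 0.3585, 0.2527]
tool_rot: [-0.01, 0.996, -0.013, 0.084]
force: [-0.8, 0.1, 0.2]
finger_gap: 0.001
gripper_force: 0.0
t: 1.6
tcp_pos: [0.4384, 0.193, 0.2396]
tool_rot: [-0.013, 0.986, -0.012, 0.166]
force: [0.6, 0.1, -0.1]
finger_gap: -0.003
gripper_force: 0.0
t: 2.1
tcp_pos: [0.475, 0.0352, 0.2268]
tool_rot: [-0.013, 0.97, -0.009, 0.241]
force: [0.2, 0.5, -0.0]
finger_gap: -0.0
gripper_force: 0.0
t: 2.6
tcp_pos: [0.4899, -0.0269, 0.2199]
tool_rot: [-0.015, 0.963, -0.004, 0.269]
force: [0.6, 0.1, -0.0]
finger_gap: -0.003
gripper_force: 0.0
from [ 0.4898 -0.0264  0.22  ] d=188mm a=3.9deg n=10
'-0.027 -0.125 0.451 -0.001 -0.004 0.001;-0.024 -0.125 0.452 -0.001 -0.004 0.001;-0.021 -0.126 0.452 -0.001 -0.004 0.001;-0.019 -0.126 0.452 -0.001 -0.004 0.001;-0.016 -0.127 0.452 -0.001 -0.004 0.001'
'-0.013 -0.127 0.452 -0.001 -0.004 0.001;-0.01 -0.127 0.451 -0.001 -0.004 0.001;-0.007 -0.128 0.451 -0.001 -0.004 0.001;-0.005 -0.128 0.451 -0.001 -0.004 0.001;-0.002 -0.129 0.451 -0.001 -0.004 0.001'
```

View pics/w1.png

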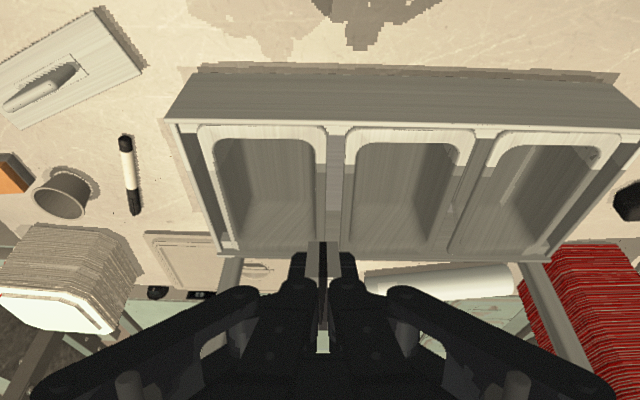

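The wrist view shows the rail front along the top (165–640, 70–120), pan_right at (265,190), pan_middle (405,190), and pan_left (545,190). There are visible gaps between the pans.

```bash
cat >> h.py <<'E'
def rail_profile(W,lo=.508,hi=.522,th=1.1,y0=-.17,y1=.27):
    """height along rail y over the front rims (world y at x=.594 equivalent)"""
    W=W.reshape(-1,3);W=W[np.isfinite(W[:,0])]
    t=np.radians(th); p=W[:,:2]-[.594,.048]
    u=p@[np.cos(t),np.sin(t)]+.594; v=p@[-np.sin(t),np.cos(t)]+.048
    m=(u>lo)&(u<hi)&(v>y0)&(v<y1)&(W[:,2]>.03)&(W[:,2]<.11)
    return u[m],v[m],W[m,2]
E
python3 - <<'E'
from h import *
s,W=snap("wrist"); Q=W.reshape(-1,3);Q=Q[np.isfinite(Q[:,0])]
x,y,z=Q.T
def fit(m,a,b,nm):
    q=Q[m];c=np.polyfit(q[:,a],q[:,b],1)
    for _ in range(5):
        e=q[:,b]-np.polyval(c,q[:,a]);k=abs(e-np.median(e))<max(2*np.median(abs(e)),.001);c=np.polyfit(q[k,a],q[k,b],1)
    print(nm,len(q),"deg %.2f"%np.degrees(np.arctan(c[0])),"mid %.4f"%np.polyval(c,.048 if a==1 else .594))
fit((z>.02)&(z<.07)&(x>.485)&(x<.515)&(y>-.13)&(y<.22),1,0,"front outer")
u,v,zz=rail_profile(W,.49,.70)
m=zz>.0805
print("u",np.percentile(u[m],[.5,2]),"v",np.percentile(v[m],[.2,1,99,99.8]))
for lo,hi in((.502,.514),(.56,.60)):
  u,v,zz=rail_profile(W,lo,hi)
  b=np.arange(-.16,.262,.002);i=np.digitize(v,b)
  print(lo," ".join(f"{1e3*b[k-1]:.0f}:{1e3*np.median(zz[i==k]):.0f}" for k in range(1,len(b)) if (i==k).sum()>3))
E
```

```text
front outer 11446 deg -0.95 mid 0.4966
u [0.49583325 0.49621532] v [-0.15141361 -0.14987008  0.24739194  0.24951304]
0.502 -152:82 -150:83 -148:82 -146:79 -144:78 -142:78 -140:78 -138:78 -136:78 -134:78 -132:78 -130:83 -128:83 -126:84 -124:84 -122:84 -120:84 -118:84 -116:84 -114:84 -112:84 -110:84 -108:84 -106:84 -104:84 -102:84 -100:84 -98:84 -96:84 -94:84 -92:84 -90:84 -88:84 -86:84 -84:84 -82:84 -80:84 -78:84 -76:84 -74:84 -72:84 -70:84 -68:84 -66:84 -64:84 -62:84 -60:84 -58:84 -56:84 -54:84 -52:84 -50:84 -48:84 -46:84 -44:84 -42:84 -40:84 -38:84 -36:84 -34:84 -32:84 -30:84 -28:83 -26:82 -24:78 -22:78 -20:78 -18:78 -16:78 -14:78 -12:78 -10:78 -8:79 -6:82 -4:83 -2:83 0:84 2:84 4:83 6:83 8:84 10:84 12:84 14:84 16:83 18:84 20:84 22:84 24:84 26:84 28:83 30:84 32:84 34:84 36:84 38:84 40:84 42:84 44:84 46:84 48:83 50:84 52:84 54:84 56:83 58:84 60:84 62:84 64:84 66:83 68:84 70:84 72:84 74:84 76:83 78:83 80:84 82:83 84:84 86:83 88:83 90:84 92:83 94:83 96:82 98:77 100:78 102:77 104:78 106:78 108:78 110:77 112:78 114:78 116:78 118:81 120:82 122:83 124:83 126:84 128:84 130:83 132:84 134:83 136:84 138:84 140:84 142:83 144:84 146:84 148:84 150:83 152:83 154:83 156:83 158:83 160:83 162:84 164:83 166:83 168:83 170:83 172:83 174:83 176:84 178:84 180:83 182:83 184:83 186:84 188:83 190:83 192:83 194:83 196:83 198:84 200:84 202:83 204:84 206:84 208:83 210:83 212:84 214:83 216:83 218:83 220:84 222:83 224:78 226:77 228:77 230:77 232:78 234:77 236:78 238:78 240:78 242:77 244:78
0.56 -152:83 -150:83 -148:71 -146:67 -132:83 -130:84 -128:84 -126:84 -124:84 -122:78 -120:64 -118:42 -116:32 -40:37 -38:61 -36:71 -34:83 -32:83 -30:83 -28:83 -26:83 -24:82 -10:81 -8:83 -6:84 -4:83 -2:84 0:83 2:82 4:71 82:32 84:40 86:60 88:76 90:83 92:84 94:84 96:84 98:83 116:81 118:83 120:84 122:84 124:84 126:83 208:34 210:46 212:65 214:77 216:83 218:83 220:84 222:83 224:83 242:76 244:74 246:82 248:83 250:82
```

```bash
python3 - <<'E'
from h import *
a=plan([.516,-.075,.185],quat(35,1),n=4)
plan([.592,-.075,.073],quat(35,1),n=6,p0=a[0],r0=a[1])
E
```

```text
from [ 0.4898 -0.0261  0.2202] d=66mm a=3.9deg n=4
'-0.016 -0.306 0.273 -0.001 -0.01 0.003;-0.013 -0.307 0.272 -0.001 -0.01 0.003;-0.01 -0.307 0.272 -0.001 -0.01 0.003;-0.007 -0.308 0.271 -0.001 -0.01 0.003;0 0 0 0 0 0'
from [ 0.516 -0.075  0.185] d=135mm a=0.0deg n=6
'0.008 -0.006 0.564 0 0 0;0.008 -0.006 0.564 0 0 0;0.008 -0.006 0.564 0 0 0;0.008 -0.006 0.564 0 0 0;0.008 -0.006 0.564 0 0 0'
'0.008 -0.006 0.564 0 0 0;0 0 0 0 0 0;0 0 0 0 0 0;0 0 0 0 0 0;0 0 0 0 0 0'
```

```bash
python3 -m crank '-0.01 -0.31 0.27 0 -0.01 0.003;-0.01 -0.31 0.27 0 -0.01 0.003;-0.01 -0.31 0.27 0 -0.01 0.003;-0.01 -0.31 0.27 0 -0.01 0.003;0 0 0 0 0 0'|grep -E "tcp|force:"
python3 -m crank '0.01 0 0.46 0 0 0;0.01 0 0.46 0 0 0;0.01 0 0.46 0 0 0;0.01 0 0.46 0 0 0;0 0 0 0 0 0'
python3 - <<'E'
from h import *
plan([.592,-.075,.073],quat(35,1),n=4)
E
```

```text
tcp_pos: [0.5301, -0.0704, 0.211]
force: [0.6, 0.4, -0.5]
gripper_force: 0.0
t: 3.7
tcp_pos: [0.5747, -0.0657, 0.1606]
tool_rot: [0.002, 0.964, -0.01, 0.266]
force: [-0.1, -0.2, -0.3]
finger_gap: 0.002
gripper_force: 0.0
from [ 0.5747 -0.0657  0.1606] d=90mm a=4.6deg n=4
'0.188 -0.047 0.527 -0.005 -0.012 -0.002;0.197 -0.05 0.523 -0.005 -0.012 -0.002;0.207 -0.054 0.519 -0.005 -0.012 -0.002;0.217 -0.057 0.515 -0.005 -0.012 -0.002;0 0 0 0 0 0'
```

```bash
python3 -c "
from h import *
t=telemetry.sense();print(t['q'].round(3),t['tcp_pos'],R.from_quat(t['tool_rot']).as_matrix().round(3))"
```

```text
[-0.403  0.474  2.024  0.944  0.226 -2.854] [ 0.57469062 -0.06567096  0.16063024] [[-0.859  0.009  0.512]
 [-0.002  1.    -0.021]
 [-0.512 -0.019 -0.859]]
```

```bash
cat >> h.py <<'E'
def fkR(q):
    return R.from_euler('ZYYZYZ'[:3],[q[0],q[1]+q[2],0]) if 0 else R.from_euler('z',q[0])*R.from_euler('y',q[1]+q[2])*R.from_euler('z',q[3])*R.from_euler('y',q[4])*R.from_euler('z',q[5]+np.pi/2)
E
python3 - <<'E'
from h import *
t=telemetry.sense();print(fkR(t['q']).as_matrix().round(3))
s=snapshot("wrist");M=R.from_rotvec(np.ravel(s["rvec"])).as_matrix();c=-M.T@np.ravel(s["tvec"])
T=R.from_quat(t["tool_rot"]);print("cam in tool",T.inv().apply(c-t["tcp_pos"]),T.inv().apply(M[2]),"world",c)
E
```

```text
[[-0.859  0.009  0.512]
 [-0.002  1.    -0.021]
 [-0.512 -0.019 -0.859]]
cam in tool [ 0.06882022  0.00016538 -0.14302819] [-2.67697370e-01 -2.55146245e-04  9.63503012e-01] world [ 0.44234204 -0.06266519  0.2481981 ]
```

```bash
cat >> h.py <<'E'
from scipy.optimize import least_squares
DATA=[([1.08947547,.528403701,1.43377997,0,1.18135283,-.1784894],[.1860683,.59599472,.23041086]),([-.403,.474,2.024,.944,.226,-2.854],[.57469,-.06567,.16063])]
def fkp(q,L):
    s,h,a,b,c,r=L; k=q[1]+q[2]
    return R.from_euler('z',q[0]).apply([r+a*np.sin(q[1])+b*np.sin(k),s,h+a*np.cos(q[1])+b*np.cos(k)])+c*fkR(q).apply([0,0,1])
LIM=np.array([[-3.08,3.08],[-.75,2.2],[.22,2.44],[-1.43,4.57],[0,2.65],[-2.85,2.85]])
def ik(p,Rt,L):
    s,h,a,b,c,r=L; w=np.array(p)-c*Rt.apply([0,0,1])
    rho=np.hypot(w[0],w[1]);q1=np.arctan2(w[1],w[0])-np.arcsin(s/rho)
    X=np.sqrt(rho**2-s**2)-r;Z=w[2]-h;D=np.hypot(X,Z)
    cb=(D*D-a*a-b*b)/(2*a*b)
    if abs(cb)>1: return []
    q3=np.arccos(cb); q2=np.arctan2(X,Z)-np.arctan2(b*np.sin(q3),a+b*np.cos(q3))
    Q=(R.from_euler('z',q1)*R.from_euler('y',q2+q3)).inv()*Rt*R.from_euler('z',-np.pi/2)
    q4,q5,q6=Q.as_euler('ZYZ')
    out=[]
    for k4 in(-2,0,2):
        for k6 in(-2,0,2):
            q=np.array([q1,q2,q3,q4+k4*np.pi,q5,q6+k6*np.pi])
            if q5>=0 and (q[3]>=LIM[3,0]) and q[3]<=LIM[3,1] and abs(q[5])<4.2: out.append(q)
    return out
def calL(D=DATA):
    f=lambda L:np.ravel([fkp(np.array(q),L)-p for q,p in D])
    g=least_squares(lambda L:np.r_[f(L),(L-[.11,.3,.45,.4,.3,0])*1e-3],[.11,.3,.45,.4,.3,0])
    return g.x,np.abs(f(g.x)).max()
E
python3 - <<'E'
from h import *
L,e=calL();print(L.round(4),e)
for q,p in DATA: print(ik(p,fkR(np.array(q)),L))
def show(nm,p,tilt,yaw):
    for fl in(0,180):
        Rt=quat(tilt,yaw)*R.from_euler('z',fl,degrees=True)
        for q in ik(p,Rt,L): print(nm,tilt,yaw,fl,q.round(2),"BAD" if ((q<LIM[:,0])|(q>LIM[:,1])).any() else "")
for tl in(25,30,35,40):
    show("push0",[.592,-.075,.073],tl,1);show("push1",[.592,0,.073],tl,1);show("place",[.59,-.11,.09],tl,1)
for tl in(25,30,35,40):
  for yw in(-69,111): show("pick",[.5+.01*np.cos(np.radians(yw)),-.292+.01*np.sin(np.radians(yw)),.03],tl,yw)
E
```

```text
[ 0.1111 -0.8064  1.7093  0.374   0.2967 -0.5925] 7.897945883303392e-05
[array([ 1.08936157e+00,  5.28423385e-01,  1.43379685e+00, -2.39325161e-07,
        1.18131627e+00, -1.78603207e-01])]
[array([-0.40283002,  0.47397806,  2.02397122,  0.94369703,  0.22594715,
       -2.8535496 ]), array([-0.40283002,  0.47397806,  2.02397122,  0.94369703,  0.22594715,
        3.4296357 ])]
push0 25 1 0 [-0.4   0.53  2.09  0.99  0.21 -2.93] BAD
push0 25 1 0 [-0.4   0.53  2.09  0.99  0.21  3.35] BAD
push0 25 1 180 [-0.4   0.53  2.09  0.99  0.21  0.21] 
push1 25 1 0 [-0.24  0.53  2.1   0.91  0.14 -2.72] 
push1 25 1 0 [-0.24  0.53  2.1   0.91  0.14  3.56] BAD
push1 25 1 180 [-0.24  0.53  2.1   0.91  0.14  0.42] 
place 25 1 0 [-0.47  0.52  2.05  0.85  0.27 -2.85] 
place 25 1 0 [-0.47  0.52  2.05  0.85  0.27  3.44] BAD
place 25 1 180 [-0.47  0.52  2.05  0.85  0.27  0.29] 
push0 30 1 0 [-0.42  0.53  2.16  1.72  0.22 -3.68] BAD
push0 30 1 0 [-0.42  0.53  2.16  1.72  0.22  2.6 ] 
push0 30 1 180 [-0.42  0.53  2.16  1.72  0.22 -0.54] 
push1 30 1 0 [-0.26  0.53  2.17  2.04  0.15 -3.85] BAD
push1 30 1 0 [-0.2
[... 1276 characters left out ...]
 30 -69 0 [-0.58  0.57  2.19  4.52  0.3   0.76] 
pick 30 -69 180 [-0.58  0.57  2.19  4.52  0.3  -2.39] 
pick 30 -69 180 [-0.58  0.57  2.19  4.52  0.3   3.9 ] BAD
pick 30 111 0 [-0.81  0.64  1.76  0.2   1.24  1.85] 
pick 30 111 180 [-0.81  0.64  1.76  0.2   1.24 -1.3 ] 
pick 35 -69 0 [-0.55  0.57  2.25  4.23  0.4   1.07] 
pick 35 -69 180 [-0.55  0.57  2.25  4.23  0.4  -2.07] 
pick 35 111 0 [-0.83  0.66  1.74  0.22  1.33  1.83] 
pick 35 111 180 [-0.83  0.66  1.74  0.22  1.33 -1.31] 
pick 40 -69 0 [-0.52  0.58  2.32  4.07  0.53  1.27] 
pick 40 -69 180 [-0.52  0.58  2.32  4.07  0.53 -1.87] 
pick 40 111 0 [-0.84  0.67  1.73  0.24  1.41  1.82] 
pick 40 111 180 [-0.84  0.67  1.73  0.24  1.41 -1.32]
```

```bash
sed -i "s/(L-\[.11,.3,.45,.4,.3,0\])\*1e-3\]/(L-[.11,.3,.45,.4,.3,0])*[1e-3]*5+[0], L[5]*10]/; s/\*\[1e-3\]\*5+\[0\]/*1e-4/" h.py; python3 - <<'E'
from h import *
L,e=calL();print(L.round(4),e)
def show(nm,p,tilt,yaw,fls=(0,)):
    for fl in fls:
        Rt=quat(tilt,yaw)*R.from_euler('z',fl,degrees=True)
        for q in ik(p,Rt,L): print(nm,np.round(p,2),tilt,yaw,fl,q.round(2),"BAD" if ((q<LIM[:,0])|(q>LIM[:,1])).any() else "")
Rc=R.from_quat(telemetry.sense()["tool_rot"])
for tl in(35,38):
    show("push0",[.592,-.075,.073],tl,1);show("push1",[.592,0,.073],tl,1);show("place",[.59,-.11,.09],tl,1);show("pick",[.504,-.302,.03],tl,-69)
for p in([.5747,-.0657,.1606],[.45,-.066,.27],[.45,-.1,.25]):
    for tl in(31,38): show("mid",p,tl,1,(0,180))
E
```

```text
[ 0.124  -0.1137  0.7021  0.2766  0.1537 -0.    ] 0.014262781120484846
push0 [ 0.59 -0.08  0.07] 35 1 0 [-0.4   0.61  2.2   2.35  0.33  1.99] 
push1 [0.59 0.   0.07] 35 1 0 [-0.25  0.61  2.21  2.63  0.32  1.84] 
place [ 0.59 -0.11  0.09] 35 1 0 [-0.46  0.59  2.15  2.07  0.31 -4.07] BAD
place [ 0.59 -0.11  0.09] 35 1 0 [-0.46  0.59  2.15  2.07  0.31  2.22] 
pick [ 0.5  -0.3   0.03] 35 -69 0 [-0.68  0.69  2.24  3.89  0.44  1.32] 
push0 [ 0.59 -0.08  0.07] 38 1 0 [-0.4   0.62  2.23  2.46  0.41  1.88] 
push1 [0.59 0.   0.07] 38 1 0 [-0.26  0.61  2.25  2.7   0.4   1.76] 
place [ 0.59 -0.11  0.09] 38 1 0 [-0.47  0.59  2.18  2.23  0.37  2.06] 
pick [ 0.5  -0.3   0.03] 38 -69 0 [-0.67  0.7   2.26  3.83  0.52  1.39] 
mid [ 0.57 -0.07  0.16] 31 1 0 [-0.39  0.47  2.02  0.96  0.25 -2.87] BAD
mid [ 0.57 -0.07  0.16] 31 1 0 [-0.39  0.47  2.02  0.96  0.25  3.42] BAD
mid [ 0.57 -0.07  0.16] 31 1 180 [-0.39  0.47  2.02  0.96  0.25  0.27] 
mid [ 0.57 -0.07  0.16] 38 1 0 [-0.4   0.47  2.09  1.72  0.25 -3.63] BAD
mid [ 0.57 -0.07  0.16] 38 1 0 [-0.4   0.47  2.09  1.72  0.25  2.65] 
mid [ 0.57 -0.07  0.1
[... 215 characters left out ...]
7] 31 1 180 [-0.52  0.2   2.04  0.59  0.49  0.57] 
mid [ 0.45 -0.07  0.27] 38 1 0 [-0.54  0.19  2.11  0.94  0.41 -2.92] BAD
mid [ 0.45 -0.07  0.27] 38 1 0 [-0.54  0.19  2.11  0.94  0.41  3.36] BAD
mid [ 0.45 -0.07  0.27] 38 1 180 [-0.54  0.19  2.11  0.94  0.41  0.22] 
mid [ 0.45 -0.1   0.25] 31 1 0 [-0.6   0.23  2.09  0.71  0.47 -2.77] 
mid [ 0.45 -0.1   0.25] 31 1 0 [-0.6   0.23  2.09  0.71  0.47  3.51] BAD
mid [ 0.45 -0.1   0.25] 31 1 180 [-0.6   0.23  2.09  0.71  0.47  0.37] 
mid [ 0.45 -0.1   0.25] 38 1 0 [-0.62  0.22  2.15  1.09  0.43 -3.16] BAD
mid [ 0.45 -0.1   0.25] 38 1 0 [-0.62  0.22  2.15  1.09  0.43  3.13] BAD
mid [ 0.45 -0.1   0.25] 38 1 180 [-0.62  0.22  2.15  1.09  0.43 -0.01]
```

```bash
python3 -m crank '0.3 0 -0.5 0 0 0;0.3 0 -0.5 0 0 0;0.3 0 -0.5 0 0 0;0.3 0 -0.5 0 0 0.09;0.3 0 -0.5 0 0 0.09' | grep -E "tcp|rot|force:"
for i in 1 2 3; do python3 -m crank '0 0 0 0 0 0.095;0 0 0 0 0 0.095;0 0 0 0 0 0.095;0 0 0 0 0 0.095;0 0 0 0 0 0.095'|grep -E "tcp|rot"; python3 -c "
from h import *
t=telemetry.sense();print((t['q'].round(5).tolist(),t['tcp_pos'].round(5).tolist()))"|tee -a data.txt; done
python3 -m crank '0 0 0 0 0 0.095;0 0 0 0 0 0.095;0 0 0 0 0 0.095;0 0 0 0 0 0.095;0 0 0 0 0 0' |grep -E "^t|tcp|rot|force:"; python3 -c "
from h import *
t=telemetry.sense();print((t['q'].round(5).tolist(),t['tcp_pos'].round(5).tolist()))"|tee -a data.txt
```

```text
tcp_pos: [0.4706, -0.0614, 0.2192]
tool_rot: [0.141, 0.954, 0.027, 0.264]
force: [0.3, -0.3, -0.8]
gripper_force: 0.0
tcp_pos: [0.4713, -0.0614, 0.2189]
tool_rot: [0.479, 0.837, 0.122, 0.236]
([-0.51887, 0.23582, 2.2, 0.83807, 0.32014, -1.80243], [0.47132, -0.0614, 0.21893])
tcp_pos: [0.4713, -0.0614, 0.2189]
tool_rot: [0.751, 0.604, 0.199, 0.175]
([-0.51884, 0.23596, 2.19996, 0.83805, 0.32017, -1.05629], [0.47133, -0.06138, 0.21888])
tcp_pos: [0.4713, -0.0614, 0.2189]
tool_rot: [0.92, 0.289, 0.25, 0.091]
([-0.51882, 0.23598, 2.19997, 0.83807, 0.3202, -0.31017], [0.47133, -0.06136, 0.21887])
t: 6.25
tcp_pos: [0.4714, -0.0614, 0.2188]
tool_rot: [0.964, 0.009, 0.265, 0.014]
force: [-0.4, 0.2, 0.0]
gripper_force: 0.0
([-0.51873, 0.2362, 2.1998, 0.83822, 0.32004, 0.28028], [0.47144, -0.06141, 0.21884])
```

```bash
python3 - <<'E'
s=open("h.py").read()
s=s.replace(", L[5]*10]","]")
s+='''
import os
if os.path.exists("data.txt"): DATA+= [eval(l) for l in open("data.txt")]
L,_e=calL(DATA)
def show(nm,p,tilt,yaw,fls=(0,)):
    for fl in fls:
        Rt=quat(tilt,yaw)*R.from_euler('z',fl,degrees=True)
        for q in ik(p,Rt,L): print(nm,np.round(p,2),tilt,yaw,fl,q.round(2),"BAD" if ((q<LIM[:,0])|(q>LIM[:,1])).any() else "")
'''
open("h.py","w").write(s)
E
python3 - <<'E'
from h import *
print(L.round(4),_e)
for tl in(35,38):
    show("push0",[.592,-.075,.073],tl,1);show("push1",[.592,0,.073],tl,1);show("place",[.59,-.11,.09],tl,1);show("place up",[.57,-.11,.15],tl,1);show("pick",[.504,-.302,.03],tl,-69)
for p in([.47,-.06,.22],[.48,-.06,.20],[.53,-.06,.17]):
    for tl in(31,38,45): show("mid",p,tl,1,(0,180))
E
```

```text
Traceback (most recent call last):
NameError: name '_e' is not defined
```

```bash
python3 - <<'E'
from h import *
print(L.round(4))
for tl in(35,38):
    show("push0",[.592,-.075,.073],tl,1);show("push1",[.592,0,.073],tl,1);show("place",[.59,-.11,.09],tl,1);show("place up",[.57,-.11,.15],tl,1);show("pick",[.504,-.302,.03],tl,-69)
for p in([.47,-.06,.22],[.48,-.06,.20],[.53,-.06,.17]):
    for tl in(31,38,45): show("mid",p,tl,1,(0,180))
E
```

```text
[ 0.1283  0.0151  0.6344  0.3134  0.2037 -0.0057]
push0 [ 0.59 -0.08  0.07] 35 1 0 [-0.43  0.61  2.19  2.27  0.33  2.04] 
push1 [0.59 0.   0.07] 35 1 0 [-0.28  0.61  2.2   2.56  0.31  1.89] 
place [ 0.59 -0.11  0.09] 35 1 0 [-0.5   0.58  2.15  2.    0.32 -4.03] BAD
place [ 0.59 -0.11  0.09] 35 1 0 [-0.5   0.58  2.15  2.    0.32  2.25] 
place up [ 0.57 -0.11  0.15] 35 1 0 [-0.52  0.47  2.11  1.49  0.3  -3.51] BAD
place up [ 0.57 -0.11  0.15] 35 1 0 [-0.52  0.47  2.11  1.49  0.3   2.77] 
pick [ 0.5  -0.3   0.03] 35 -69 0 [-0.65  0.7   2.18  3.99  0.41  1.23] 
push0 [ 0.59 -0.08  0.07] 38 1 0 [-0.44  0.62  2.22  2.39  0.41  1.91] 
push1 [0.59 0.   0.07] 38 1 0 [-0.28  0.61  2.24  2.65  0.4   1.79] 
place [ 0.59 -0.11  0.09] 38 1 0 [-0.51  0.59  2.18  2.17  0.38  2.08] 
place up [ 0.57 -0.11  0.15] 38 1 0 [-0.53  0.47  2.14  1.74  0.33 -3.77] BAD
place up [ 0.57 -0.11  0.15] 38 1 0 [-0.53  0.47  2.14  1.74  0.33  2.52] 
pick [ 0.5  -0.3   0.03] 38 -69 0 [-0.65  0.71  2.21  3.92  0.48  1.31] 
mid [ 0.47 -0.06  0.22] 31 1 0 [-0.52  0.24  2.19  0.86  0.35 -2.88] BAD
mid [ 0.47 -0.06  0.22] 
[... 1072 characters left out ...]
6  0.2 ] 45 1 0 [-0.57  0.29  2.38  2.05  0.46  2.18] 
mid [ 0.48 -0.06  0.2 ] 45 1 180 [-0.57  0.29  2.38  2.05  0.46 -0.96] 
mid [ 0.53 -0.06  0.17] 31 1 0 [-0.45  0.38  2.15  1.14  0.26 -3.11] BAD
mid [ 0.53 -0.06  0.17] 31 1 0 [-0.45  0.38  2.15  1.14  0.26  3.18] BAD
mid [ 0.53 -0.06  0.17] 31 1 180 [-0.45  0.38  2.15  1.14  0.26  0.04] 
mid [ 0.53 -0.06  0.17] 38 1 0 [-0.47  0.39  2.24  1.84  0.31 -3.82] BAD
mid [ 0.53 -0.06  0.17] 38 1 0 [-0.47  0.39  2.24  1.84  0.31  2.46] 
mid [ 0.53 -0.06  0.17] 38 1 180 [-0.47  0.39  2.24  1.84  0.31 -0.68] 
mid [ 0.53 -0.06  0.17] 45 1 0 [-0.5   0.4   2.32  2.23  0.46  2.05] 
mid [ 0.53 -0.06  0.17] 45 1 180 [-0.5   0.4   2.32  2.23  0.46 -1.09]
```

```bash
python3 - <<'E'
from h import *
plan([.48,-.065,.205],quat(42,1)*R.from_euler('z',179,degrees=True),n=4)
E
```

```text
from [ 0.4714 -0.0614  0.2188] d=17mm a=11.4deg n=4
'0.001 0.02 0.102 0.005 0.031 -0.001;-0.004 0.021 0.102 0.005 0.031 -0.001;-0.009 0.022 0.101 0.005 0.031 -0.001;-0.014 0.022 0.101 0.005 0.031 -0.001;0 0 0 0 0 0'
```

```bash
python3 -m crank '0 0.02 0.1 0.005 0.031 0;0 0.02 0.1 0.005 0.031 0;-0.01 0.02 0.1 0.005 0.031 0;-0.01 0.02 0.1 0.005 0.031 0;0 0 0 0 0 0'|grep -E "tcp|rot"
for i in 1 2 3 4; do python3 -m crank '0 0 0 0 0 0.095;0 0 0 0 0 0.095;0 0 0 0 0 0.095;0 0 0 0 0 0.095;0 0 0 0 0 0.095'|grep -E "^t|tcp|rot|force:"; done
python3 - <<'E'
from h import *
t=telemetry.sense();print(t['q'].round(3));open("data.txt","a").write(str((t['q'].round(5).tolist(),t['tcp_pos'].round(5).tolist()))+"\n")
a=plan([.51,-.075,.175],quat(39,1),n=5,deg=9)
plan([.592,-.075,.073],quat(39,1),n=5,p0=a[0],r0=a[1])
E
```

```text
tcp_pos: [0.4766, -0.0599, 0.2073]
tool_rot: [0.945, 0.014, 0.327, -0.004]
t: 7.25
tcp_pos: [0.4778, -0.0599, 0.2084]
tool_rot: [0.884, -0.332, 0.304, -0.124]
force: [-0.1, 0.8, -0.2]
gripper_force: 0.0
t: 7.75
tcp_pos: [0.4778, -0.0599, 0.2084]
tool_rot: [0.702, -0.632, 0.238, -0.226]
force: [-0.1, -0.3, 1.2]
gripper_force: 0.0
t: 8.25
tcp_pos: [0.4778, -0.0599, 0.2084]
tool_rot: [-0.424, 0.844, -0.139, 0.297]
force: [-0.1, -0.9, -0.0]
gripper_force: 0.0
t: 8.75
tcp_pos: [0.4778, -0.0599, 0.2084]
tool_rot: [-0.087, 0.941, -0.021, 0.328]
force: [-0.1, 0.8, -0.2]
gripper_force: 0.0
[-0.595  0.302  2.296  1.642  0.371  2.395]
from [ 0.4778 -0.0599  0.2084] d=49mm a=9.5deg n=5
'-0.008 -0.082 0.23 0.001 -0.001 0.021;-0.01 -0.082 0.23 0.001 -0.001 0.021;-0.012 -0.081 0.23 0.001 -0.001 0.021;-0.015 -0.08 0.23 0.001 -0.001 0.021;-0.017 -0.079 0.23 0.001 -0.001 0.021'
from [ 0.51  -0.075  0.175] d=131mm a=0.0deg n=5
'0.002 -0.007 0.654 0 0 0;0.002 -0.007 0.654 0 0 0;0.002 -0.007 0.654 0 0 0;0.002 -0.007 0.654 0 0 0;0.002 -0.007 0.654 0 0 0'
```

```bash
python3 -m crank '-0.01 -0.08 0.23 0 0 0.021;-0.01 -0.08 0.23 0 0 0.021;-0.01 -0.08 0.23 0 0 0.021;-0.015 -0.08 0.23 0 0 0.021;-0.015 -0.08 0.23 0 0 0.021'|grep -E "tcp|rot|force:"
python3 -m crank '0 0 0.4 0 0 0;0 0 0.4 0 0 0;0 0 0.4 0 0 0;0 0 0.4 0 0 0;0 0 0 0 0 0'|grep -E "tcp|rot|force:"
python3 - <<'E'
from h import *
plan([.592,-.075,.073],quat(38,1),n=4,deg=9)
print(telemetry.sense()['q'].round(2))
E
```

```text
tcp_pos: [0.5103, -0.0748, 0.1745]
tool_rot: [-0.011, 0.945, 0.005, 0.328]
force: [-0.0, 0.6, 0.1]
gripper_force: 0.0
tcp_pos: [0.5506, -0.0735, 0.1234]
tool_rot: [-0.012, 0.945, 0.006, 0.328]
force: [-0.1, 0.3, 0.2]
gripper_force: 0.0
from [ 0.5506 -0.0735  0.1234] d=65mm a=0.6deg n=4
'-0.008 -0.017 0.408 0.001 0.001 0.001;-0.008 -0.016 0.408 0.001 0.001 0.001;-0.009 -0.016 0.408 0.001 0.001 0.001;-0.009 -0.015 0.408 0.001 0.001 0.001;0 0 0 0 0 0'
[-0.51  0.59  2.19  2.17  0.4   2.06]
```

```bash
python3 -m crank '-0.01 -0.015 0.4 0 0 0;-0.01 -0.015 0.4 0 0 0;-0.01 -0.015 0.4 0 0 0;-0.01 -0.015 0.4 0 0 0;0 0 0 0 0 0'|grep -E "tcp|rot|force:"
for i in 1 2; do python3 -m crank '0 0.12 0 0 0 0;0 0.12 0 0 0 0;0 0.12 0 0 0 0;0 0.12 0 0 0 0;0 0.12 0 0 0 0'|grep -E "^t|tcp|rot|force:";done
```

```text
tcp_pos: [0.5913, -0.0749, 0.0747]
tool_rot: [-0.012, 0.944, 0.006, 0.328]
force: [-0.5, 0.1, 0.1]
gripper_force: 0.0
t: 10.75
tcp_pos: [0.5898, -0.0504, 0.0752]
tool_rot: [-0.011, 0.944, 0.005, 0.328]
force: [0.1, 0.6, 0.4]
gripper_force: 0.0
t: 11.25
tcp_pos: [0.5895, -0.0269, 0.075]
tool_rot: [-0.011, 0.944, 0.005, 0.328]
force: [0.3, -2.8, 0.5]
gripper_force: 1.0
```

```bash
python3 -m crank '0 0.1 0 0 0 0;0 0.1 0 0 0 0;0 0.1 0 0 0 0;0 0.1 0 0 0 0;0 0.1 0 0 0 0'|grep -E "^t|tcp|force:"
for i in 1 ; do python3 -m crank '0 0.025 0 0 0 0;0 0.025 0 0 0 0;0 0.025 0 0 0 0;0 0.025 0 0 0 0;0 0.025 0 0 0 0'|grep -E "^t|tcp|force:";done
```

```text
t: 11.75
tcp_pos: [0.5889, -0.0068, 0.075]
tool_rot: [-0.011, 0.945, 0.005, 0.328]
force: [-0.4, -2.5, 1.4]
gripper_force: 1.4
t: 12.25
tcp_pos: [0.5887, -0.0021, 0.075]
tool_rot: [-0.011, 0.945, 0.005, 0.328]
force: [-1.2, -2.5, 0.2]
gripper_force: 1.5
```

```bash
for i in 1 2; do python3 -m crank '0 0.025 0 0 0 0;0 0.025 0 0 0 0;0 0.025 0 0 0 0;0 0.025 0 0 0 0;0 0 0 0 0 0'|grep -E "^t|tcp_|force:";done
```

```text
t: 12.75
tcp_pos: [0.5887, 0.002, 0.075]
tool_rot: [-0.011, 0.945, 0.005, 0.328]
force: [-1.1, -2.7, 1.1]
gripper_force: 1.5
t: 13.25
tcp_pos: [0.5898, 0.0037, 0.0753]
tool_rot: [-0.008, 0.944, 0.004, 0.329]
force: [0.1, -11.1, 0.9]
gripper_force: 5.2
```

```bash
python3 -m crank '0 0.025 0 0 0 0;0 0.02 0 0 0 0;0 0 0 0 0 0;0 -0.05 0 0 0 0;0 -0.1 0 0 0 0'|grep -E "^t|tcp_|force:"
python3 -m crank '0 -0.2 0 0 0 0;0 -0.2 0 0 0 0;0 -0.1 -0.4 0 0 0;0 0 -0.8 0 0 0;0 0 -0.8 0 0 0'|grep -E "^t|tcp_|force:"
python3 -m crank '0 -0.3 -0.8 0 0 0;0 -0.3 -0.8 0 0 0;0 -0.3 -0.3 0 0 0;0 0 0 0 0 0;0 0 0 0 0 0'|grep -E "^t|tcp_|force:"
python3 - <<'E'
from h import *
s,W=snap("wrist","w2.png")
for lo,hi in((.502,.514),(.57,.60),(.60,.64),(.668,.682)):
  u,v,zz=rail_profile(W,lo,hi)
  b=np.arange(-.16,.262,.001);i=np.digitize(v,b)
  print(lo," ".join(f"{1e3*b[k-1]:.0f}:{1e3*np.median(zz[i==k]):.0f}" for k in range(1,len(b)) if (i==k).sum()>2 and not 83<1e3*np.median(zz[i==k])<85))
E
```

```text
t: 13.75
tcp_pos: [0.5893, 0.0015, 0.0753]
tool_rot: [-0.011, 0.944, 0.005, 0.329]
force: [-0.1, -0.1, 0.3]
gripper_force: 0.0
t: 14.25
tcp_pos: [0.5384, -0.0188, 0.1374]
tool_rot: [-0.012, 0.945, 0.006, 0.327]
force: [-0.1, 0.9, 0.9]
gripper_force: 0.0
t: 14.75
tcp_pos: [0.4967, -0.0544, 0.1936]
tool_rot: [-0.011, 0.944, 0.006, 0.329]
force: [-0.0, -0.3, -0.4]
gripper_force: 0.0
0.502 -152:82 -151:83 -150:82 -149:83 -148:83 -147:81 -146:78 -145:78 -144:78 -143:78 -142:78 -141:78 -140:78 -139:78 -138:78 -137:78 -136:78 -135:78 -134:78 -133:78 -132:78 -131:78 -130:78 -129:78 -128:78 -127:78 -126:78 -125:78 -124:78 -123:78 -122:78 -121:78 -120:78 -119:78 -118:78 -117:78 -116:78 -115:78 -114:78 -113:78 -112:78 -111:78 -110:78 -109:78 -108:78 -107:78 -106:78 -105:78 -104:78 -103:78 -102:78 -101:78 -100:78 -99:79 -98:78 -97:78 -96:77 -95:78 -94:78 -93:78 -92:78 -91:78 -90:78 -89:78 -88:78 -87:78 -86:78 -85:78 -84:78 -83:78 -82:78 -81:78 -80:78 -79:78 -78:82 -77:82 18:83 25:83 26:78 27:78 28:78 29:78 30:79 31:80 32:81 33:83 34:83 35:82 36:83 51:83 54:83 57:83 59:83 62:83 74:83 97:83 99:83 
[... 1495 characters left out ...]
2:82 65:83 66:80 67:81 68:83 69:82 71:81 72:81 74:82 75:82 76:79 77:82 78:83 79:83 80:82 81:80 82:83 83:81 84:82 85:82 87:82 88:83 89:80 90:82 91:81 92:82 93:82 94:79 95:82 96:81 97:82 98:80 99:82 100:80 101:80 102:81 103:81 104:82 105:80 106:82 107:79 108:81 109:82 110:82 111:78 112:83 113:77 114:83 116:83 136:82 161:83 162:80 164:81 167:81 168:82 169:82 172:83 174:83 176:82 177:82 178:80 180:79 181:82 182:82 183:83 184:77 186:81 188:82 189:82 191:78 192:80 193:82 196:80 198:82 199:80 200:82 201:79 202:82 205:82 206:80 207:82 209:81 211:81 212:82 213:81 214:80 215:80 216:80 217:82 218:81 219:81 221:83 222:82 223:83 224:83 225:83 228:83 231:83 238:83 239:83 240:83 244:82 245:82 246:82 247:82
```

View pics/w2.png

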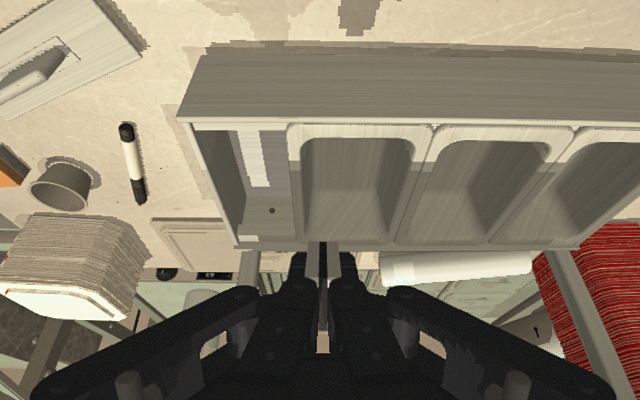

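Row is tight (no gaps at mid-length; pan_right's edge at (293,150)), with a 67.5 mm free space at the right. Now the strip (upper left at (70,50)).

```bash
cat >> h.py <<'E'
def log():
    t=telemetry.sense();open("data.txt","a").write(str((t['q'].round(5).tolist(),t['tcp_pos'].round(5).tolist()))+"\n");return t['q'].round(2)
E
python3 - <<'E'
from h import *
print(log(),L.round(3))
show("a",[.49,-.13,.2],38,-23);show("b",[.48,-.2,.17],38,-46);show("c",[.48,-.23,.14],38,-69);show("d",[.509,-.303,.03],38,-69)
a=plan([.475,-.20,.18],quat(40,-40),n=7)
b=plan([.481,-.231,.13],quat(38,-69),p0=a[0],r0=a[1],n=6)
E
```

```text
[-0.55  0.36  2.27  1.79  0.35  2.44] [ 0.125  0.035  0.655  0.334  0.229 -0.038]
a [ 0.49 -0.13  0.2 ] 38 -23 0 [-0.55  0.31  2.25  2.22  0.12 -3.92] BAD
a [ 0.49 -0.13  0.2 ] 38 -23 0 [-0.55  0.31  2.25  2.22  0.12  2.37] 
b [ 0.48 -0.2   0.17] 38 -46 0 [-0.58  0.39  2.24  3.95  0.19  0.96] 
d [ 0.51 -0.3   0.03] 38 -69 0 [-0.62  0.71  2.17  4.01  0.46  1.24] 
from [ 0.4968 -0.0542  0.1932] d=148mm a=41.5deg n=7
'0.099 -0.519 -0.021 0.042 -0.003 0.051;0.057 -0.525 0.013 0.042 -0.003 0.051;0.015 -0.526 0.047 0.042 -0.003 0.051;-0.026 -0.522 0.082 0.042 -0.003 0.051;-0.067 -0.512 0.116 0.042 -0.003 0.051'
'-0.107 -0.496 0.149 0.042 -0.003 0.051;-0.145 -0.475 0.182 0.042 -0.003 0.051;0 0 0 0 0 0;0 0 0 0 0 0;0 0 0 0 0 0'
from [ 0.475 -0.2    0.18 ] d=59mm a=29.1deg n=6
'0.056 -0.083 0.225 0.034 0.004 0.042;0.049 -0.074 0.23 0.034 0.004 0.042;0.043 -0.065 0.234 0.034 0.004 0.042;0.038 -0.055 0.237 0.034 0.004 0.042;0.033 -0.045 0.24 0.034 0.004 0.042'
'0.029 -0.034 0.242 0.034 0.004 0.042;0 0 0 0 0 0;0 0 0 0 0 0;0 0 0 0 0 0;0 0 0 0 0 0'
```

```bash
python3 - <<'E'
from h import *
G=np.array([.505,-.2925,.044])
for tl in(38,42,45,48):
  for ret in(0,.03,.06,.1):
    Rt=quat(tl,-69);p=G+(.019-ret)*Rt.apply([0,0,1]);show(f"{ret}",p,tl,-69)
for tl in(42,48,52):
  show("a",[.49,-.12,.19],tl,-23);show("b",[.48,-.18,.16],tl,-46);show("c",[.48,-.22,.12],tl,-60)
E
```

```text
0 [ 0.51 -0.3   0.03] 38 -69 0 [-0.62  0.72  2.15  4.02  0.46  1.23] 
0.03 [ 0.5  -0.29  0.05] 38 -69 0 [-0.6   0.67  2.17  4.11  0.44  1.16] 
0.06 [ 0.5  -0.27  0.08] 38 -69 0 [-0.57  0.62  2.17  4.21  0.43  1.06] 
0.1 [ 0.49 -0.25  0.11] 38 -69 0 [-0.54  0.55  2.18  4.39  0.41  0.91] 
0 [ 0.51 -0.3   0.03] 42 -69 0 [-0.6   0.73  2.18  3.94  0.56  1.33] 
0.03 [ 0.5  -0.29  0.05] 42 -69 0 [-0.58  0.68  2.2   4.    0.54  1.28] 
0.06 [ 0.5  -0.27  0.07] 42 -69 0 [-0.55  0.64  2.21  4.08  0.53  1.21] 
0.1 [ 0.49 -0.24  0.1 ] 42 -69 0 [-0.51  0.57  2.22  4.22  0.51  1.1 ] 
0 [ 0.51 -0.31  0.03] 45 -69 0 [-0.59  0.74  2.21  3.89  0.63  1.38] 
0.03 [ 0.5  -0.29  0.05] 45 -69 0 [-0.57  0.7   2.23  3.95  0.62  1.35] 
0.06 [ 0.49 -0.27  0.07] 45 -69 0 [-0.54  0.65  2.24  4.02  0.6   1.3 ] 
0.1 [ 0.48 -0.24  0.1 ] 45 -69 0 [-0.5   0.59  2.25  4.13  0.58  1.21] 
0 [ 0.51 -0.31  0.03] 48 -69 0 [-0.58  0.76  2.23  3.86  0.71  1.43] 
0.03 [ 0.5  -0.28  0.05] 48 -69 0 [-0.56  0.71  2.25  3.91  0.7   1.4 ] 
0.06 [ 0.49 -0.26  0.07] 48 -69 0 [-0.52  0.67  2.27  3.97  0.69  1.37] 
0.1 [ 0.48 -0.24  0.1 ] 48 -69 0 [-0.48  0.61  2.28  4.07  0.67  1.3 ] 
a [ 0.49 -0.12  0.19] 42 -23 0 [-0.54  0.34  2.32  2.78  0.25  1.82] 
b [ 0.48 -0.18  0.16] 42 -46 0 [-0.52  0.42  2.3   3.72  0.35  1.23] 
c [ 0.48 -0.22  0.12] 42 -60 0 [-0.52  0.52  2.28  3.99  0.46  1.19] 
a [ 0.49 -0.12  0.19] 48 -23 0 [-0.54  0.35  2.39  2.9   0.45  1.7 ] 
b [ 0.48 -0.18  0.16] 48 -46 0 [-0.51  0.44  2.37  3.58  0.53  1.38] 
c [ 0.48 -0.22  0.12] 48 -60 0 [-0.5   0.55  2.34  3.86  0.63  1.34] 
a [ 0.49 -0.12  0.19] 52 -23 0 [-0.55  0.37  2.44  2.93  0.58  1.66] BAD
b [ 0.48 -0.18  0.16] 52 -46 0 [-0.5   0.46  2.41  3.54  0.66  1.44] 
c [ 0.48 -0.22  0.12] 52 -60 0 [-0.49  0.57  2.37  3.81  0.74  1.41]
```

```bash
python3 - <<'E'
from h import *
a=plan([.485,-.12,.19],quat(44,-23),n=5)
b=plan([.478,-.18,.16],quat(44,-46),p0=a[0],r0=a[1],n=5)
Rt=quat(40,-69);G=np.array([.505,-.2925,.044]);c=plan(G+(.019-.09)*Rt.apply([0,0,1]),Rt,p0=b[0],r0=b[1],n=5);print(c[0])
E
```

```text
from [ 0.4968 -0.0542  0.1932] d=67mm a=25.1deg n=5
'0.062 -0.328 -0.03 0.036 -0.012 0.041;0.04 -0.332 -0.013 0.036 -0.012 0.041;0.019 -0.334 0.006 0.036 -0.012 0.041;-0.002 -0.334 0.025 0.036 -0.012 0.041;-0.023 -0.331 0.044 0.036 -0.012 0.041'
from [ 0.485 -0.12   0.19 ] d=67mm a=23.0deg n=5
'0.043 -0.29 0.167 0.036 0 0.037;0.027 -0.282 0.183 0.036 0 0.037;0.011 -0.273 0.198 0.036 0 0.037;-0.005 -0.261 0.213 0.036 0 0.037;-0.02 -0.248 0.227 0.036 0 0.037'
from [ 0.478 -0.18   0.16 ] d=94mm a=23.3deg n=5
'0.007 -0.204 0.422 0.034 0.009 0.038;-0.011 -0.181 0.432 0.034 0.009 0.038;-0.027 -0.157 0.441 0.034 0.009 0.038;-0.042 -0.131 0.448 0.034 0.009 0.038;-0.055 -0.104 0.454 0.034 0.009 0.038'
[ 0.48864483 -0.24989333  0.09838916]
```

```bash
python3 -m crank '0.06 -0.33 -0.03 0.036 -0.012 0.041;0.04 -0.33 -0.01 0.036 -0.012 0.041;0.02 -0.33 0 0.036 -0.012 0.041;0 -0.33 0.025 0.036 -0.012 0.041;-0.02 -0.33 0.045 0.036 -0.012 0.041' -0.05 |grep -E "tcp_"
python3 -m crank '0.04 -0.29 0.17 0.036 0 0.037;0.03 -0.28 0.18 0.036 0 0.037;0.01 -0.27 0.2 0.036 0 0.037;0 -0.26 0.21 0.036 0 0.037;-0.02 -0.25 0.23 0.036 0 0.037'|grep -E "tcp_"
python3 - <<'E'
from h import *
print(log())
Rt=quat(40,-69);G=np.array([.505,-.2925,.044]);plan(G+(.019-.09)*Rt.apply([0,0,1]),Rt,n=5)
E
```

```text
tcp_pos: [0.4868, -0.1157, 0.1894]
tcp_pos: [0.4809, -0.1751, 0.1584]
[-0.42  0.53  2.27  3.73  0.45  1.29]
from [ 0.4809 -0.1751  0.1584] d=96mm a=24.3deg n=5
'-0.006 -0.236 0.419 0.035 0.007 0.04;-0.025 -0.212 0.431 0.035 0.007 0.04;-0.042 -0.186 0.442 0.035 0.007 0.04;-0.059 -0.158 0.451 0.035 0.007 0.04;-0.073 -0.128 0.458 0.035 0.007 0.04'
```

```bash
python3 -m crank '0 -0.24 0.42 0.035 0.007 0.04;-0.025 -0.21 0.43 0.035 0.007 0.04;-0.04 -0.185 0.44 0.035 0.007 0.04;-0.06 -0.16 0.4 0.035 0.007 0.04;-0.07 -0.13 0.3 0.035 0.007 0.04' |grep -E "tcp_"
python3 -m crank '0 0 0 0 0 0;0 0 0 0 0 0;0 0 0 0 0 0;0 0 0 0 0 0;0 0 0 0 0 0' |grep -E "^t|tcp_|gap"
cat >> h.py <<'E'
def tabfit(W,zlo,zhi,c,rad=.06):
    Q=W.reshape(-1,3);Q=Q[np.isfinite(Q[:,0])]
    q=Q[(Q[:,2]>zlo)&(Q[:,2]<zhi)&(np.hypot(*(Q[:,:2]-c).T)<rad)]
    r=cv2.minAreaRect(q[:,:2].astype(np.float32)*1000); m=q.mean(0)
    d=np.linalg.svd(q[:,:2]-q[:,:2].mean(0),full_matrices=False)[2][0]
    return len(q),np.round(r[0],1),np.round(r[1],1),round(r[2],2),np.degrees(np.arctan2(d[1],d[0])).round(2),q[:,2].max().round(4)
E
python3 - <<'E'
from h import *
s,W=snap("wrist","w3.png");print(log())
c=np.array([.505,-.2925])
print("tab",tabfit(W,.048,.056,c)); print("plate",tabfit(W,.0135,.0185,c,.1)); print("all",tabfit(W,.01,.056,c,.1))
E
```

```text
tcp_pos: [0.4864, -0.245, 0.1041]
t: 16.8
tcp_pos: [0.4862, -0.2454, 0.1067]
tool_rot: [0.53, 0.775, -0.193, 0.285]
finger_gap: 0.475
[-0.43  0.66  2.09  4.42  0.49  0.97]
tab (774, array([ 504.5, -290.8]), array([ 9.9, 68.5]), 22.12, np.float64(-67.73), np.float64(0.0526))
plate (12852, array([ 536.7, -277.7]), array([130. , 175.7]), 22.2, np.float64(-66.62), np.float64(0.0184))
all (14434, array([ 536.7, -277.7]), array([130.1, 175.7]), 22.2, np.float64(-65.69), np.float64(0.0526))
```

View pics/w3.png

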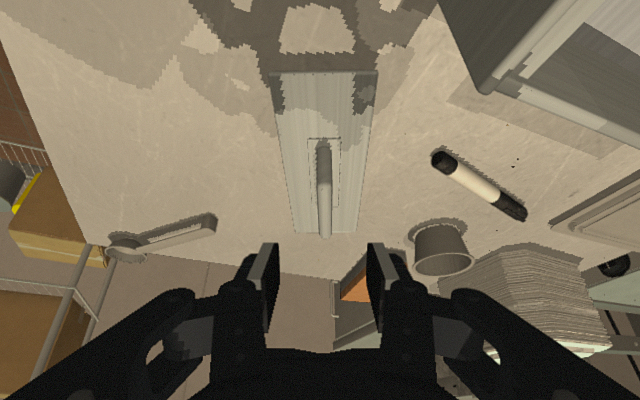

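The strip lies below the open fingers with its tab at (325,190), well aligned; marker at (480,185) and cup at (440,250) are clear.

```bash
python3 - <<'E'
from h import *
Rt=quat(40,-67.8);G=np.array([.5045,-.2908,.043]);z=Rt.apply([0,0,1])
a=plan(G+(.019-.05)*z,Rt,n=4)
plan(G+.019*z,Rt,n=4,p0=a[0],r0=a[1])
show("x",G+.019*z,40,-67.8)
E
```

```text
from [ 0.4863 -0.2456  0.1068] d=49mm a=1.0deg n=4
'0.025 0.001 0.308 -0.001 0.001 -0.002;0.024 0 0.308 -0.001 0.001 -0.002;0.024 0 0.308 -0.001 0.001 -0.002;0.023 -0.001 0.308 -0.001 0.001 -0.002;0 0 0 0 0 0'
from [ 0.497  -0.2724  0.0667] d=50mm a=0.0deg n=4
'0 0 0.313 0 0 0;0 0 0.313 0 0 0;0 0 0.313 0 0 0;0 0 0.313 0 0 0;0 0 0 0 0 0'
x [ 0.51 -0.3   0.03] 40 -67.8 0 [-0.55  0.79  2.05  4.1   0.48  1.18]
```

```bash
python3 -m crank '0.025 0 0.31 0 0 -0.002;0.025 0 0.31 0 0 -0.002;0.025 0 0.31 0 0 -0.002;0.025 0 0.31 0 0 -0.002;0 0 0 0 0 0' |grep -E "tcp_|force:"
python3 - <<'E'
from h import *
Rt=quat(40,-67.8);G=np.array([.5045,-.2908,.043]);z=Rt.apply([0,0,1])
plan(G+.019*z,Rt,n=4)
E
```

```text
tcp_pos: [0.4972, -0.2735, 0.0654]
force: [0.4, -0.6, -0.2]
gripper_force: 0.0
from [ 0.4972 -0.2735  0.0654] d=48mm a=0.6deg n=4
'0.001 0.004 0.301 -0.001 0.001 0;0.001 0.004 0.301 -0.001 0.001 0;0 0.003 0.301 -0.001 0.001 0;0 0.002 0.301 -0.001 0.001 0;0 0 0 0 0 0'
```

```bash
python3 -m crank '0 0.003 0.3 0 0.001 0;0 0.003 0.3 0 0.001 0;0 0.003 0.3 0 0 0;0 0.003 0.3 0 0 0;0 0 0 0 0 0' |grep -E "tcp_|force:"
python3 -m crank '0 0 0 0 0 0;0 0 0 0 0 0;0 0 0 0 0 0;0 0 0 0 0 0;0 0 0 0 0 0' -1 60 |grep -E "tcp_|force:|gap"
```

```text
tcp_pos: [0.5092, -0.3026, 0.0281]
force: [0.5, 0.6, 0.6]
gripper_force: 0.0
tcp_pos: [0.5089, -0.3012, 0.0297]
force: [-1.3, 0.7, 0.6]
finger_gap: 0.107
gripper_force: 59.2
```

```bash
python3 - <<'E'
from h import *
print(log());T=R.from_quat(telemetry.sense()["tool_rot"]).as_matrix()[:,2];print(T,np.degrees(np.arctan2(T[1],T[0])),np.degrees(np.arccos(-T[2])))
show("1",[.508,-.295,.07],40,-67.8);show("2",[.525,-.25,.12],40,-45);show("3",[.54,-.19,.14],40,-20);show("4",[.56,-.14,.14],40,1);show("5",[.603,-.114,.13],40,1);show("6",[.603,-.114,.095],40,1)
a=plan([.51,-.295,.075],quat(40,-67.8),n=5)
b=plan([.525,-.25,.12],quat(40,-45),n=5,p0=a[0],r0=a[1])
c=plan([.54,-.19,.14],quat(40,-20),n=5,p0=b[0],r0=b[1])
d=plan([.55,-.13,.14],quat(40,1),n=5,p0=c[0],r0=c[1])
E
```

```text
[-0.52  0.84  2.01  4.13  0.5   1.18]
[ 0.23619754 -0.59975769 -0.76452694] -68.50440771399484 40.13507527137133
1 [ 0.51 -0.3   0.07] 40 -67.8 0 [-0.54  0.71  2.05  4.26  0.44  1.01] 
2 [ 0.52 -0.25  0.12] 40 -45 0 [-0.58  0.58  2.13  3.63  0.29  1.26] 
3 [ 0.54 -0.19  0.14] 40 -20 0 [-0.62  0.52  2.18  2.49  0.29  1.99] 
4 [ 0.56 -0.14  0.14] 40 1 0 [-0.64  0.53  2.14  1.84  0.42 -3.97] BAD
4 [ 0.56 -0.14  0.14] 40 1 0 [-0.64  0.53  2.14  1.84  0.42  2.31] 
5 [ 0.6  -0.11  0.13] 40 1 0 [-0.53  0.58  2.06  1.91  0.36 -3.94] BAD
5 [ 0.6  -0.11  0.13] 40 1 0 [-0.53  0.58  2.06  1.91  0.36  2.35] 
6 [ 0.6  -0.11  0.1 ] 40 1 0 [-0.53  0.65  2.08  2.11  0.4  -4.15] BAD
6 [ 0.6  -0.11  0.1 ] 40 1 0 [-0.53  0.65  2.08  2.11  0.4   2.13] 
from [ 0.5089 -0.3012  0.0297] d=46mm a=0.5deg n=5
'-0.126 0.016 -0.19 -0.001 0 0;-0.126 0.016 -0.19 -0.001 0 0;-0.125 0.016 -0.19 -0.001 0 0;-0.125 0.016 -0.19 -0.001 0 0;-0.125 0.017 -0.19 -0.001 0 0'
from [ 0.51  -0.295  0.075] d=65mm a=22.8deg n=5
'-0.007 0.154 -0.288 -0.033 0 -0.039;-0.017 0.168 -0.28 -0.033 0 -0.039;-0.027 0.181 -0.271 -0.033 0 -0.039;-0.039 0.193 -0.261 -0.033 0 -0.039;-0.051 0.203 -0.251 -0.033 0 -0.039'
from [ 0.525 -0.25   0.12 ] d=65mm a=25.0deg n=5
'0.058 0.265 -0.179 -0.036 0 -0.043;0.039 0.278 -0.164 -0.036 0 -0.043;0.02 0.289 -0.148 -0.036 0 -0.043;0.001 0.297 -0.131 -0.036 0 -0.043;-0.019 0.304 -0.114 -0.036 0 -0.043'
from [ 0.54 -0.19  0.14] d=61mm a=21.0deg n=5
'0.043 0.299 -0.036 -0.03 0 -0.036;0.026 0.302 -0.022 -0.03 0 -0.036;0.009 0.304 -0.007 -0.03 0 -0.036;-0.008 0.304 0.007 -0.03 0 -0.036;-0.025 0.302 0.021 -0.03 0 -0.036'
```

```bash
python3 -m crank '-0.125 0.016 -0.19 0 0 0;-0.125 0.016 -0.19 0 0 0;-0.125 0.016 -0.19 0 0 0;-0.125 0.016 -0.19 0 0 0;-0.125 0.016 -0.19 0 0 0' |grep -E "tcp_|force:|gap"
python3 -m crank '-0.01 0.15 -0.29 -0.033 0 -0.039;-0.02 0.17 -0.28 -0.033 0 -0.039;-0.03 0.18 -0.27 -0.033 0 -0.039;-0.04 0.19 -0.26 -0.033 0 -0.039;-0.05 0.2 -0.25 -0.033 0 -0.039'|grep -E "tcp_|force:|gap"
python3 - <<'E'
from h import *
print(log())
c=plan([.54,-.19,.145],quat(40,-20),n=5)
d=plan([.55,-.13,.145],quat(40,1),n=5,p0=c[0],r0=c[1])
E
```

```text
tcp_pos: [0.5097, -0.2944, 0.0743]
force: [-1.1, -0.9, -2.6]
finger_gap: 0.106
gripper_force: 58.7
tcp_pos: [0.5246, -0.2492, 0.1191]
force: [0.5, -0.4, -3.8]
finger_gap: 0.11
gripper_force: 58.8
[-0.56  0.62  2.12  3.63  0.31  1.27]
from [ 0.5246 -0.2492  0.1191] d=66mm a=25.0deg n=5
'0.035 0.263 -0.199 -0.036 0 -0.042;0.017 0.276 -0.184 -0.036 0 -0.042;-0.002 0.286 -0.168 -0.036 0 -0.042;-0.021 0.294 -0.152 -0.036 0 -0.042;-0.041 0.3 -0.135 -0.036 0 -0.042'
from [ 0.54  -0.19   0.145] d=61mm a=21.0deg n=5
'0.043 0.299 -0.036 -0.03 0 -0.036;0.026 0.302 -0.022 -0.03 0 -0.036;0.009 0.304 -0.007 -0.03 0 -0.036;-0.008 0.304 0.007 -0.03 0 -0.036;-0.025 0.302 0.021 -0.03 0 -0.036'
```

```bash
python3 -m crank '0.035 0.26 -0.2 -0.036 0 -0.042;0.015 0.28 -0.185 -0.036 0 -0.042;0 0.285 -0.17 -0.036 0 -0.042;-0.02 0.295 -0.15 -0.036 0 -0.042;-0.04 0.3 -0.135 -0.036 0 -0.042' |grep -E "tcp_|force:|gap"
python3 - <<'E'
from h import *
print(log())
d=plan([.55,-.125,.145],quat(40,1),n=5)
d=plan([.603,-.1135,.137],quat(40,1),n=3,p0=d[0],r0=d[1])
E
```

```text
tcp_pos: [0.5397, -0.1922, 0.1442]
force: [0.7, 0.2, -2.8]
finger_gap: 0.105
gripper_force: 58.8
[-0.63  0.55  2.16  2.54  0.3   1.95]
from [ 0.5397 -0.1922  0.1442] d=68mm a=21.9deg n=5
'0.053 0.332 -0.049 -0.031 0 -0.037;0.033 0.337 -0.032 -0.031 0 -0.037;0.013 0.339 -0.016 -0.031 0 -0.037;-0.007 0.34 0.001 -0.031 0 -0.037;-0.027 0.339 0.017 -0.031 0 -0.037'
from [ 0.55  -0.125  0.145] d=55mm a=0.0deg n=3
'-0.297 0.088 0.336 0 0 0;-0.297 0.088 0.336 0 0 0;-0.297 0.088 0.336 0 0 0;0 0 0 0 0 0;0 0 0 0 0 0'
```

```bash
python3 -m crank '0.05 0.33 -0.05 -0.031 0 -0.037;0.03 0.335 -0.03 -0.031 0 -0.037;0.01 0.34 -0.015 -0.031 0 -0.037;0 0.34 0 -0.031 0 -0.037;-0.03 0.34 0.015 -0.031 0 -0.037' |grep -E "tcp_|force:|gap"
python3 -m crank '-0.25 0.07 0.25 0 0 0;-0.25 0.07 0.25 0 0 0;-0.25 0.07 0.25 0 0 0;0 0 0 0 0 0;0 0 0 0 0 0' |grep -E "tcp_|force:|gap"
cat >> h.py <<'E'
def vrect(q,off):
    r=cv2.minAreaRect(q[:,:2].astype(np.float32)*1000);return len(q),np.round(r[0],1),np.round(r[1],1),round(r[2],2)
def fitplate(W,z0,z1,box):
    Q=W.reshape(-1,3);Q=Q[np.isfinite(Q[:,0])]
    x0,x1,y0,y1=box
    q=Q[(Q[:,2]>z0)&(Q[:,2]<z1)&(Q[:,0]>x0)&(Q[:,0]<x1)&(Q[:,1]>y0)&(Q[:,1]<y1)]
    pl=np.linalg.lstsq(np.c_[q[:,:2]-q[:,:2].mean(0),np.ones(len(q))],q[:,2],rcond=None)[0]
    return vrect(q,0),"slope deg",np.degrees(pl[:2]).round(2),"z",pl[2].round(4)
E
python3 - <<'E'
from h import *
print(log());t=telemetry.sense();T=R.from_quat(t["tool_rot"]).as_matrix()[:,2];print(t["tcp_pos"],np.degrees(np.arctan2(T[1],T[0])),np.degrees(np.arccos(-T[2])))
s,W=snap("wrist","w4.png"); zb=t["tcp_pos"][2]-.0297
print("bottom",zb)
print(fitplate(W,zb+.008,zb+.024,(.45,.72,-.20,-.04)))
c=t["tcp_pos"][:2]
print("tab",tabfit(W,zb+.045,zb+.06,c,.05))
E
```

```text
tcp_pos: [0.5506, -0.1254, 0.1452]
force: [-0.1, 0.4, -2.8]
finger_gap: 0.103
gripper_force: 58.8
tcp_pos: [0.5928, -0.117, 0.1416]
force: [-0.5, 0.4, -2.2]
finger_gap: 0.106
gripper_force: 58.9
[-0.56  0.57  2.07  1.89  0.37  2.35]
[ 0.59281456 -0.11701926  0.14155997] 0.671965680893935 39.94511671056193
bottom 0.1118599655127871
((34646, array([ 594. , -116.6]), array([202.2,  59.9]), 0.85), 'slope deg', array([0.1 , 0.01]), 'z', np.float64(0.1279))
tab (4303, array([ 572.9, -126. ]), array([56.8, 68.5]), 67.19, np.float64(1.14), np.float64(0.1719))
```

View pics/w4.png

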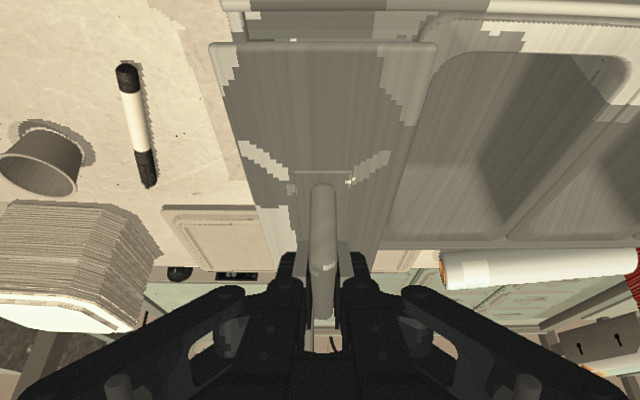

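The held strip is level above the right-hand space (plate front edge at (325,45)), with rail front wall at the top and pan_right to the right.

```bash
cat > m.py <<'E'
from h import *
def meas(W):
    t=telemetry.sense();zb=t["tcp_pos"][2]-.0297
    Q=W.reshape(-1,3);Q=Q[np.isfinite(Q[:,0])]
    th=np.radians(1.0);p=Q[:,:2]-[.5915,.0488];u=p@[np.cos(th),np.sin(th)];v=p@[-np.sin(th),np.cos(th)];z=Q[:,2]
    g=(abs(z-zb-.016)<.004)&(abs(v+.16)<.06)&(u<-.03)&(u>-.13)
    uu,vv=u[g]*1e3,v[g]*1e3
    print("plate front u",np.percentile(uu,[.3,1,2]).round(1))
    for a in(-80,-60,-40):
        k=abs(uu-a)<6
        if k.sum()>20: print(" v edges at u",a,np.percentile(vv[k],[.5,1,99,99.5]).round(1))
    w=(z>.085)&(z<.091)&(u<-.08)&(u>-.11)&(abs(v)<.2); uw=u[w]*1e3
    if w.sum(): print("front wall top u",w.sum(),np.percentile(uw,[1,5,50,95,99]).round(1))
    for a,b in((-80,-50),(-50,0)):
        w=(z>.079)&(z<.088)&(u*1e3>a)&(u*1e3<b)&(v<-.1)&(v>-.15);e=(z>.079)&(z<.086)&(u*1e3>a)&(u*1e3<b)&(v<-.185)&(v>-.21)
        print(" pan edge v",w.sum(),np.percentile(v[w]*1e3,[.5,2]).round(1) if w.sum() else"","end wall v",e.sum(),np.percentile(v[e]*1e3,[1,50,99]).round(1) if e.sum() else"")
    print(t["tcp_pos"].round(4),t["force"].round(1))
E
python3 - <<'E'
from m import *
s,W=snap("wrist");meas(W)
E
```

```text
plate front u [-101.2 -100.9 -100.7]
 v edges at u -80 [-194.4 -194.1 -136.4 -136.1]
 v edges at u -60 [-194.7 -194.4 -136.4 -136.1]
 v edges at u -40 [-194.8 -194.5 -136.4 -136.1]
front wall top u 5548 [-95.3 -94.8 -92.9 -90.6 -85.9]
 pan edge v 1400 [-141.9 -127.5] end wall v 138 [-201.  -197.2 -186.3]
 pan edge v 146 [-119.9 -119.7] end wall v 0 
[ 0.5925 -0.1172  0.1416] [-0.   0.6 -3.4]
```

```bash
python3 - <<'E'
from h import *
t=telemetry.sense();p=t["tcp_pos"]
a=plan(p+[.0129,.0036,-.012],quat(40,1),n=4)
plan(a[0]+[0,0,-.018],quat(40,1),n=4,p0=a[0],r0=a[1])
E
```

```text
from [ 0.5925 -0.1172  0.1416] d=18mm a=0.4deg n=4
'-0.014 0.022 0.109 -0.001 0 -0.001;-0.014 0.021 0.109 -0.001 0 -0.001;-0.014 0.021 0.109 -0.001 0 -0.001;-0.014 0.021 0.109 -0.001 0 -0.001;0 0 0 0 0 0'
from [ 0.6054 -0.1136  0.1296] d=18mm a=0.0deg n=4
'0.072 0 0.086 0 0 0;0.072 0 0.086 0 0 0;0.072 0 0.086 0 0 0;0.072 0 0.086 0 0 0;0 0 0 0 0 0'
```

```bash
python3 -m crank '-0.014 0.022 0.11 0 0 0;-0.014 0.022 0.11 0 0 0;-0.014 0.022 0.11 0 0 0;-0.014 0.022 0.11 0 0 0;0 0 0 0 0 0' |grep -E "tcp_|force:|gap"
python3 - <<'E'
from m import *
s,W=snap("wrist");meas(W)
E
```

```text
tcp_pos: [0.6071, -0.1137, 0.1296]
force: [0.0, -0.4, -2.9]
finger_gap: 0.105
gripper_force: 58.9
plate front u [-86.5 -86.2 -86. ]
 v edges at u -80 [-191.3 -190.9 -133.1 -132.8]
 v edges at u -60 [-191.2 -190.9 -133.2 -132.8]
 v edges at u -40 [-191.6 -191.2 -133.3 -132.9]
front wall top u 89 [-85.4 -85.  -82.8 -80.5 -80.1]
 pan edge v 2796 [-138.3 -128.1] end wall v 625 [-200.7 -197.  -187.9]
 pan edge v 406 [-121.1 -121. ] end wall v 0 
[ 0.6069 -0.1137  0.1298] [-0.9 -0.3 -3.1]
```

```bash
python3 -m crank '0.055 0 0.051 0 0 0;0.055 0 0.051 0 0 0;0.055 0 0.051 0 0 0;0.055 0 0.051 0 0 0;0 0 0 0 0 0' |grep -E "tcp_|force:"
python3 -m crank '0.048 0 0.057 0 0 0;0.048 0 0.057 0 0 0;0.048 0 0.057 0 0 0;0.048 0 0.057 0 0 0;0 0 0 0 0 0' |grep -E "tcp_|force:"
python3 - <<'E'
from m import *
s,W=snap("wrist");meas(W)
E
```

```text
tcp_pos: [0.6049, -0.1138, 0.1176]
force: [-0.5, -0.6, -3.2]
gripper_force: 58.9
tcp_pos: [0.605, -0.1138, 0.1057]
force: [-0.7, 0.9, -2.7]
gripper_force: 58.9
plate front u [-94.9 -94.2 -93.4]
 v edges at u -80 [-191.3 -191.  -133.2 -132.8]
 v edges at u -60 [-191.4 -191.  -133.2 -132.9]
 v edges at u -40 [-191.6 -191.2 -133.4 -133. ]
front wall top u 11767 [-95.6 -95.3 -93.2 -87.8 -84.9]
 pan edge v 4211 [-128.4 -128.2] end wall v 1251 [-200.7 -197.7 -195.2]
 pan edge v 1982 [-128.6 -128.4] end wall v 942 [-200.8 -197.9 -195.4]
[ 0.6051 -0.1138  0.1059] [ 0.8  0.7 -3.1]
```

```bash
python3 -m crank '0.03 0 0.036 0 0 0;0.03 0 0.036 0 0 0;0.03 0 0.036 0 0 0;0.03 0 0.036 0 0 0;0 0 0 0 0 0' |grep -E "tcp_|force:"
python3 -m crank '0.016 0 0.019 0 0 0;0.016 0 0.019 0 0 0;0.016 0 0.019 0 0 0;0 0 0 0 0 0;0 0 0 0 0 0' |grep -E "tcp_|force:"
```

```text
tcp_pos: [0.6052, -0.1138, 0.0985]
force: [0.4, -0.3, -2.4]
gripper_force: 58.9
tcp_pos: [0.6053, -0.1139, 0.0958]
force: [-0.4, -0.4, -2.8]
gripper_force: 59.0
```

```bash
python3 -m crank '0.016 0 0.019 0 0 0;0.016 0 0.019 0 0 0;0 0 0 0 0 0;0 0 0 0 0 0;0 0 0 0 0 0' |grep -E "tcp_|force:"
python3 - <<'E'
from m import *
s,W=snap("wrist");meas(W);print(fitplate(W,.076,.09,(.51,.56,-.138,-.088)))
E
```

```text
tcp_pos: [0.6065, -0.1138, 0.0957]
force: [-2.0, 0.5, 5.8]
gripper_force: 60.2
plate front u [-95.7 -95.5 -95.4]
 v edges at u -80 [-200.  -199.4 -101.  -100.5]
 v edges at u -60 [-200.1 -199.7 -118.8 -118. ]
 v edges at u -40 [-199.9 -199.5 -119.7 -118.8]
front wall top u 11834 [-95.7 -95.4 -93.7 -90.8 -90.2]
 pan edge v 9045 [-149.8 -149.3] end wall v 3476 [-200.4 -194.7 -185.1]
 pan edge v 5265 [-149.8 -149.4] end wall v 2579 [-200.5 -192.1 -185.1]
[ 0.6064 -0.1139  0.0957] [-2.8  0.9  6.4]
((19715, array([ 535., -113.]), array([50., 50.]), 89.99), 'slope deg', array([ 0.51, -0.07]), 'z', np.float64(0.0819))
```

```bash
python3 -m crank '-0.012 0 -0.014 0 0 0;0 0.02 0 0 0 0;0 0.02 0 0 0 0;0 0.02 0 0 0 0;0 0 0 0 0 0' |grep -E "tcp_|force:"
python3 -m crank '0 0.02 0 0 0 0;0 0.02 0 0 0 0;0 0 0 0 0 0;0 0 0 0 0 0;0 0 0 0 0 0' |grep -E "tcp_|force:"
```

```text
tcp_pos: [0.6065, -0.1121, 0.0957]
force: [-0.7, -1.3, 5.0]
gripper_force: 59.9
tcp_pos: [0.6065, -0.1105, 0.0957]
force: [0.0, -1.6, 5.6]
gripper_force: 59.9
```

```bash
python3 -m crank '0 0.02 0 0 0 0;0 0.02 0 0 0 0;0 0 0 0 0 0;0 0 0 0 0 0;0 0 0 0 0 0' |grep -E "tcp_|force:"
python3 -m crank '0 0.02 0 0 0 0;0 0.015 0 0 0 0;0 0 0 0 0 0;0 0 0 0 0 0;0 0 0 0 0 0' |grep -E "^t|tcp_|force:"
```

```text
tcp_pos: [0.6066, -0.1098, 0.0957]
force: [-0.3, -3.7, 5.2]
gripper_force: 59.9
t: 26.1
tcp_pos: [0.6066, -0.1096, 0.0957]
tool_rot: [-0.004, 0.939, 0.0, 0.344]
force: [-1.1, -6.8, 6.1]
gripper_force: 60.2
```

```bash
python3 -m crank '0 0.03 0 0 0 0;0 0.03 0 0 0 0;0 0 0 0 0 0;0 0 0 0 0 0;0 0 0 0 0 0' |grep -E "tcp_|force:"
python3 - <<'E'
from m import *
s,W=snap("wrist","w5.png")
Q=W.reshape(-1,3);Q=Q[np.isfinite(Q[:,0])]
th=np.radians(1.0);p=Q[:,:2]-[.5915,.0488];u=p@[np.cos(th),np.sin(th)];v=p@[-np.sin(th),np.cos(th)]
for a in(-84,-75,-60,-45,-30,0,30):
    k=(abs(u*1e3-a)<4)&(v>-.2)&(v<-.115)&(Q[:,2]>.05)&(Q[:,2]<.09)
    b=np.arange(-200,-115,1.);i=np.digitize(v[k]*1e3,b)
    print(a," ".join(f"{b[j-1]:.0f}:{1e3*np.median(Q[k,2][i==j]):.1f}" for j in range(1,len(b)) if (b[j-1]>-135 or b[j-1]<-183) and (i==j).sum()>2))
im=cv2.imread("pics/w5.png");cv2.imwrite("pics/w5c.png",im)
E
```

```text
tcp_pos: [0.6068, -0.1094, 0.0958]
force: [-3.2, -14.1, 7.1]
gripper_force: 60.5
-84 -200:82.7 -199:82.8 -198:82.9 -197:82.8 -196:82.1 -195:79.8 -194:77.9 -193:78.2 -192:78.0 -191:78.0 -190:77.9 -189:78.3 -188:81.4 -187:82.0 -186:82.1 -185:82.0 -184:82.1 -134:81.4 -133:81.6 -132:81.6 -131:81.7 -130:81.6 -129:81.3 -128:78.1 -127:78.2 -126:79.6 -125:80.4 -124:81.4 -123:82.6 -122:82.7 -121:82.8 -120:83.1 -119:83.3 -118:83.4 -117:83.6
-75 -200:82.8 -199:82.8 -198:82.9 -197:82.8 -196:81.3 -195:78.7 -194:77.5 -193:77.8 -192:77.6 -191:77.7 -190:77.7 -189:78.3 -188:81.8 -187:82.1 -186:82.3 -185:82.3 -184:82.2 -134:81.7 -133:81.8 -132:81.7 -131:81.6 -130:81.7 -129:81.5 -128:82.1 -127:83.0 -126:83.8 -125:83.8 -124:83.8 -123:83.9 -122:83.8 -121:83.8 -120:83.7 -119:83.8 -118:83.8 -117:83.7
-60 -200:82.6 -199:82.9 -198:82.8 -197:82.8 -196:75.1 -195:74.9 -188:81.7 -187:82.2 -186:82.3 -185:82.2 -184:82.4 -134:81.9 -133:81.8 -132:81.6 -131:81.7 -130:81.8 -129:81.4 -128:82.5 -127:83.6 -126:83.8 -125:83.7 -124:83.9 -123:83.8 -122:83.8 -121:83.7 -120:83.9 -119:83.2 -118:82.2 -117:82.2
-45 -200:82.9 -19
[... 395 characters left out ...]
:81.9 -132:81.9 -131:81.9 -130:81.9 -129:81.8 -128:82.9 -127:84.0 -126:83.9 -125:84.0 -124:83.8 -123:84.0 -122:83.8 -121:83.9 -120:83.6 -119:82.9 -118:81.7
0 -200:82.7 -199:82.6 -198:82.8 -197:82.4 -196:74.8 -195:75.1 -188:82.0 -187:82.1 -186:82.0 -185:82.0 -184:81.9 -134:81.5 -133:81.6 -132:81.5 -131:81.6 -130:81.4 -129:81.5 -128:82.9 -127:83.6 -126:83.5 -125:83.4 -124:83.5 -123:83.6 -122:83.7 -121:83.8 -120:83.4 -119:82.3
30 -200:82.7 -199:82.8 -198:82.6 -197:82.4 -196:74.3 -195:71.7 -188:82.0 -187:82.1 -186:82.1 -185:81.9 -184:82.0 -134:81.7 -133:81.5 -132:81.6 -131:81.6 -130:81.3 -129:81.8 -128:83.1 -127:83.5 -126:83.8 -125:83.6 -124:83.6 -123:83.5 -122:83.8 -121:83.4 -120:83.2 -119:82.2
```

View pics/w5.png

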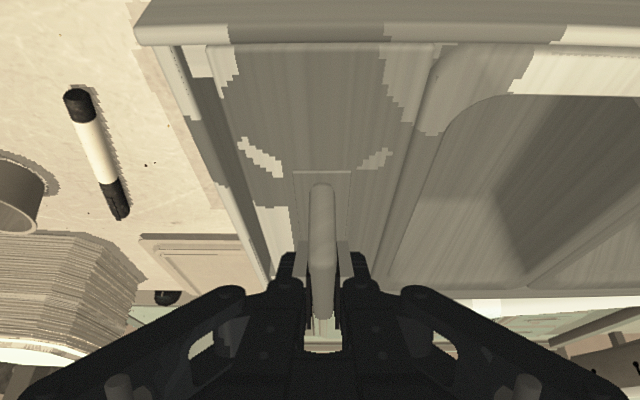

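Strip lies flat and flush against pan_right (seam at (410,150)), 7 mm free at the right. Release and retreat.

```bash
python3 -m crank '-0.01 -0.03 -0.01 0 0 0;0 0 0 0 0 0;0 0 0 0 0 0;0 0 0 0 0 0;0 0 0 0 0 0' |grep -E "tcp_|force:"
python3 -m crank '0 0 0 0 0 0;0 0 0 0 0 0;0 0 0 0 0 0;0 0 0 0 0 0;0 0 0 0 0 0' -0.3 |grep -E "tcp_|force:|gap"
python3 -m crank '0 0 -0.1 0 0 0;0 0 -0.2 0 0 0;0 0 -0.3 0 0 0;0 0 -0.4 0 0 0;0 0 -0.5 0 0 0' |grep -E "tcp_|force:|gap"
python3 -m crank '0 0 -0.6 0 0 0;0 0 -0.6 0 0 0;0 0 -0.4 0 0 0;0 0 0 0 0 0;0 0 0 0 0 0' |grep -E "^t|tcp_|force:|gap"
python3 - <<'E'
from m import *
s,W=snap("wrist","w6.png")
Q=W.reshape(-1,3);Q=Q[np.isfinite(Q[:,0])]
th=np.radians(1.0);p=Q[:,:2]-[.5915,.0488];u=p@[np.cos(th),np.sin(th)];v=p@[-np.sin(th),np.cos(th)]
for a in(-75,-60,-30,0,30,60,75):
    k=(abs(u*1e3-a)<4)&(v>-.2)&(v<-.115)&(Q[:,2]>.05)&(Q[:,2]<.09)
    b=np.arange(-200,-115,1.);i=np.digitize(v[k]*1e3,b)
    print(a," ".join(f"{b[j-1]:.0f}:{1e3*np.median(Q[k,2][i==j]):.1f}" for j in range(1,len(b)) if (-133<b[j-1]<-124 or -194<b[j-1]<-185) and (i==j).sum()>2))
E
```

```text
tcp_pos: [0.6068, -0.1094, 0.0958]
force: [-0.8, -10.6, 1.8]
gripper_force: 59.8
tcp_pos: [0.605, -0.1051, 0.0949]
force: [-0.1, 0.3, 0.6]
finger_gap: 0.356
gripper_force: 0.0
tcp_pos: [0.566, -0.1059, 0.1416]
force: [-0.4, -0.5, 0.0]
finger_gap: 0.35
gripper_force: 0.0
t: 28.65
tcp_pos: [0.5255, -0.1068, 0.1906]
tool_rot: [-0.005, 0.939, 0.001, 0.343]
force: [0.6, -0.9, -0.1]
finger_gap: 0.346
gripper_force: 0.0
-75 -193:77.3 -192:78.0 -191:77.5 -190:77.4 -188:81.6 -187:82.1 -186:81.7 -132:81.7 -131:82.0 -130:81.8 -129:81.4 -128:82.2 -127:83.1 -126:83.6 -125:83.8
-60 -188:81.4 -187:82.0 -186:81.6 -132:82.1 -131:82.0 -130:82.3 -129:81.5 -128:83.0 -127:83.8 -126:83.9 -125:84.1
-30 -189:81.1 -188:81.9 -187:82.3 -186:81.9 -132:82.0 -131:82.2 -130:82.2 -129:81.7 -128:83.5 -127:84.1 -126:84.2 -125:83.5
0 -189:81.7 -188:81.7 -187:82.3 -186:82.3 -132:82.1 -131:82.6 -130:81.7 -129:82.1 -128:83.4 -127:84.1 -126:84.2 -125:83.9
30 -188:81.6 -187:81.4 -186:81.0 -132:81.5 -131:81.5 -130:81.3 -129:82.3 -128:82.9 -127:83.1 -126:83.3 -125:83.5
60 -189:81.1 -188:81.3 -187:81.2 -186:81.3 -132:81.6 -131:81.4 -130:81.0 -129:82.7 -128:83.4 -127:83.3 -126:83.4 -125:83.1
75 -193:71.0 -192:72.4 -191:76.9 -189:81.2 -188:81.1 -187:81.6 -186:81.4 -132:81.4 -131:81.3 -130:81.0 -129:83.0 -128:83.3 -127:83.6 -126:83.6 -125:83.6
```

View pics/w6.png

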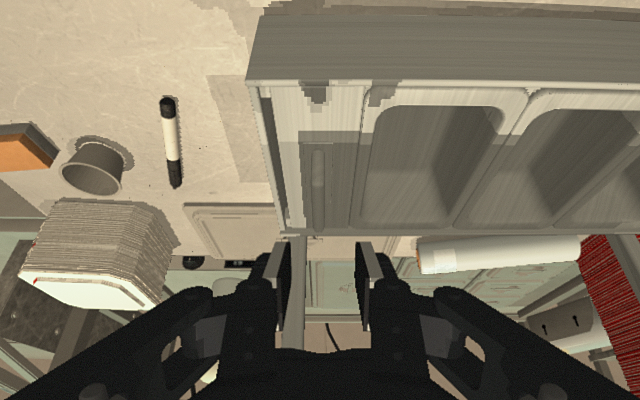

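The strip lies flat at (318,160), flush with pan_right (seam at x≈355), and the marker and cup are undisturbed. Handing in.

```bash
python3 -c "
from station import manip
print(manip.sign_off())"
```

```text
the job is handed in; nothing more can be done
None
```

I pushed the three pans square and tight against the rail's left end, laid the strip flat and slid it flush against the last pan, then handed the job in at about 29 s; the last depth readings showed no gap at the strip seam, and the marker and cup were not touched.

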